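Refit and lock the pump console's drip tray

ROBOT

A 6-joint arm with a two-finger parallel gripper is mounted at the origin on the work surface. World frame = base frame: x ahead of the robot, y to its left, z up, the work surface at z = 0. Lengths are in m, angles in rad, forces in N, time in s.
With the tool pointing down it reaches from about 0.325 to 0.9 m from the base axis. Payload 6.1 kg.
Tool frame: the origin (TCP) lies on the centre line of the jaws, within the pads' length; the fingertips stand ahead of it and the grasp point (between the pads) lies 8 mm behind it (r.tip_reach is the z of the fingertips in the tool frame, in m); z points along the fingers, x is the direction in which the jaws open and shut, and the axes are right-handed (so a half turn about z gives the same grasp; the last joint's range is limited). The gripper opens to 85 mm and grips with 20 to 120 N. Pads are 22 mm wide; open, the fingers measure 114 mm over their backs; the gripper's body (76 mm by 85 mm) begins 54 mm behind the grasp point. The pads swing forward as they close: fully open they stand 13 mm farther back than shut.
Start: joints at [1.008, 0.22, 1.526, -0, 1.395, -0.126], TCP at [0.264, 0.566, 0.242] pointing down, gripper open.
Joint ranges: [-2.98, 2.98], [-0.91, 2.08], [0.09, 2.57], [-1.24, 4.39], [0.2, 2.65], [-2.68, 2.68]. Speed limits (rad/s): [2.57, 2.57, 3.01, 3.14, 3.14, 3.14].

INTERFACE

Orientations are given as a unit quaternion [w, x, y, z].
In Python, from plant import readout, eyes, r gives the robot as it stands. The module is installed in compiled form; this text tells all that it offers.
- The arm moves only by the tool carry_out, never from a script. Its argument "increments" is a list of rows, each an object of numbers: "dx", "dy", "dz": the shift along the tool's x, y, z in m; "rx", "ry", "rz": the turn, a rotation vector about the tool's x, y, z in degrees; "hand": the finger opening in m, from 0 to 0.0854. In form: [{"dx": .., "dy": .., "dz": .., "rx": .., "ry": .., "rz": .., "hand": ..}, ...]. A call has 1 to 8 rows; each row is the pose to reach, as a shift and turn from the pose measured when the call began, along the tool's axes at that moment; what a row does not reach only later rows make up. A row lasts 1/8 s, in which the tool goes at most 62.5 mm and 10.7 degrees, less where a joint would pass 70% of its speed; a pose out of reach is approached as far as the arm can. A call with a gripper value outside its range is refused whole. The fingers move at their own pace and stop on an object; "squeeze" is the grip in N (left out, the last holds). Time passes only in rows, so rows that repeat a pose let the fingers close. It gives the time, the measured TCP pose, the force and the opening at its end, in the units of the state.
- readout.state(): the state, without advancing time (a new reading comes with each control period).
- eyes.capture(name): name is "scene" or "top"; returns a dict with "image" (384x512x3 uint8, red, green, blue), "depth" (384x512 float32, m along the optical axis (not along the pixel's ray), 0 where there is no reading), "camera_matrix" (3x3 intrinsics, pixels), "origin" and "rotation" of the camera in the world. Camera axes: x right, y up, looking along -z (the intrinsics and any distortion apply to the point x, -y, -z); pixel columns grow to the right and rows downward; lengths in m; the calibration is good to about 2 mm. A picture is of the moment at which its call begins.
- r.sign_off(): hands the job in, once; it reports no verdict.
The state is a dict: "t": time; "joint_positions": joint angles; "qd": joint speeds; "joint_torque": joint torques, N m; "eef_pos": TCP position; "ee_rot": TCP orientation; "force": force on the tool from outside, world axes, zero at the start; "moment": the same for the moment, N m; "grip_width": finger opening in m.
Only numpy, scipy, OpenCV 4.12 (cv2) and the standard library are available. Lean on these libraries where they do the work, as an engineer would, in place of code of your own. Each camera call takes 0.05 s, during which the arm holds its last target.

TASK

Refit the drip tray under the pump console: first take the pole clamp out of the way and put it in the open parts box, then bring the tray flat on the table against the console's guide fence and slide it along the fence fully home into the bay, so that its forked lug goes round the threaded rod. Then spin the knurled collar down the rod until it sits on the lug and locks the tray in. Let go of everything, and leave the other things on the table where they are.

Things in the scene. Friction and masses are not known exactly. Their poses are not given: they have to be found in the camera images.
- console: Fixed pump console: white metal deck, top 48 mm high; from 85 mm behind the mouth a taller white housing with a motor drum. Origin: middle of the bay's mouth at table level, in the deck's front plane; +x into the bay (away from the robot), +y left. The bay, hidden under the deck, is 114 wide (y -57 to +57), 36 high, 128 mm deep; the table is its floor.
- fence_end (a point): Near top corner of the guide fence, console axes. The bay's left wall (inner face y = +57 in the console's frame, 8 mm thick, 34 mm high) runs on in front of the mouth as this fence to x = -90. At the mouth's right edge a short wall, also 34 mm high, flares outwards to about x = -27, y = -74.
- rod_top (a point): Top of the upright threaded steel rod (12 mm thick, ends 108 mm above the table), at x = -22, y = +92 in the console's frame, left of the fence, on a foot 30 mm high. It carries the collar.
- tray: Loose dark plastic drip tray, about 0.4 kg. Origin: underside, middle of the pan; +x to its tail, which enters first. Pan 120 (x) x 110 (y) x 28 mm, open on top. Front plate (x -60 to -66, 110 wide, 58 mm high) stops against the deck's front edge. Fully home: origin at x = +60, y = 0 in the console's frame (2 mm play each side), same directions.
- tray_grip (a point): Grip point of the tray's handle, at x = -98, y = 0, 40 mm up in the tray's frame. The handle is an upright fin in front of the plate: 12 mm thick (y), 56 mm long (x from -122 to -66), 60 mm high. Pinch it from above, fingers closing along the tray's y.
- lug_slot (a point): Place of the rod's axis in the tray's lug when home, at the lug's top, x = -82, y = +92, z = 58 mm in the tray's frame. The lug is a flat fork, 6 mm thick, out from the left end of the plate to y = +114; its slot, 18 mm wide, opens to +x, bottom at x = -90. It passes over the fence and under the raised collar.
- clamp: Loose aluminium pole clamp, 0.25 kg, C-shaped from its side, upright in the tray's lane before the bay. Block 36 mm wide (y), 46 mm high, x from -36 to +22; at its +x end a screw with a black knob of 34 mm diameter (x 36 to 52, centre 23 mm up). Origin: underside. Take it by the solid web at x = +8, fingers closing along its y.
- parts_box: Fixed white open plastic box, 150 x 150 mm, 40 mm high, walls and floor 4 mm thick. Origin: underside, centre. The clamp goes in here.
- collar (a joint): Turn of the knurled collar, rad. 0 = right down on the home tray's lug (thread's end stop). Grows counter-clockwise from above, which raises it; turn it clockwise to lower it. Lead 16 mm a turn (2.55 mm per rad). It starts 2.0 to 2.7 rad up, turns with light friction (0.04 N m) and stays where left. It must be up while the tray goes in.
- collar_foot (a point): Centre of the collar's underside, on the rod's axis; 57.7 mm above the table when right down. The collar is a dark steel cylinder, 46 mm across, 28 mm tall; grip it from above across its diameter, the rod's end between the fingers.
- bottle: Bystander, leave alone: white plastic bottle, 64 mm across, 170 mm tall.
- dish: Bystander, leave alone: open steel bowl, 110 mm across, 45 mm high.
- jar: Bystander, leave alone: clear squat jar, 60 mm across, 80 mm tall.
- wrench: Bystander, leave alone: steel wrench lying flat.
- knob_spare: Bystander, leave alone: black plastic clamp knob, 52 mm across, 32 mm high.
There are look-alikes about, which are no part of the job. What is shaped like the tray but blue is not meant. There is more than one size of the clamp; the job needs the smaller.

How it is judged:
On the way, in this order (a step that is already met when the one before it is completed fails the run):
1. the pole clamp lies in the parts box, let go (x of clamp in the frame of parts_box between -0.065 and 0.065 m and y of clamp in the frame of parts_box between -0.065 and 0.065 m and height (world z) of clamp below 0.035 m and contact force between the fingers and clamp below 0.1 N), for 0.2 s.
2. the tray, flat on the table and in line with the fence, has its tail in the bay's mouth (x of tray in the frame of console above -0.045 m and y of tray in the frame of console between -0.005 and 0.005 m and angle between the x axis of tray and the x axis of console, either way round below 0.06 rad and height (world z) of tray below 0.006 m and angle between tray's own z axis and vertical below 0.06 rad), for 0.05 s.
3. the tray is fully home, collar still up (x of tray in the frame of console above 0.056 m and y of tray in the frame of console between -0.005 and 0.005 m and angle between the x axis of tray and the x axis of console, either way round below 0.06 rad and height (world z) of tray below 0.006 m and angle between tray's own z axis and vertical below 0.06 rad and value of joint collar above 1.2 rad), for 0.2 s.
4. the collar is spun down to the lug (x of tray in the frame of console above 0.056 m and y of tray in the frame of console between -0.005 and 0.005 m and angle between the x axis of tray and the x axis of console, either way round below 0.06 rad and height (world z) of tray below 0.006 m and angle between tray's own z axis and vertical below 0.06 rad and value of joint collar below 0.6 rad), for 0.2 s.
At the end, for the whole second after the job is handed in: The clamp rests in the parts box (origin within 65 mm of its centre along either side). The tray is flat and fully home: within 4 mm of full depth, 5 mm sideways and 0.06 rad of the bay's direction. The collar is within 0.6 rad (1.5 mm) of right down on the lug. Everything is released and at rest (all of step 4 and x of clamp in the frame of parts_box between -0.065 and 0.065 m and y of clamp in the frame of parts_box between -0.065 and 0.065 m and height (world z) of clamp below 0.035 m and linear speed of each of tray, clamp below 0.02 m/s); the robot touches nothing.
It fails at once if a bystander is pushed more than 30 mm from its place (distance of any of bottle, dish, jar, wrench, knob_spare from where it was at the start of the episode above 0.03 m).
It fails at once if the bottle or the jar is tipped (angle between any of bottle, jar's own z axis and vertical above 0.5 rad).
It also fails if it takes over 72 s, if anything falls off the work surface, if the arm or the gripper's body presses on something with over 40 N, if the wrist force passes 120 N, or if a joint passes its speed limit or range.

## Working session

There is one attempt and no reset: what is moved stays moved. The work goes in short steps, Python scripts to look and compute and a tool call to move; the robot and the scene stay as the last step left them, time stands still between calls to the robot, and variables do not carry over. Pictures are saved under pics/ and viewed, and the job is handed in when it is done.

Besides the shell and the picture viewer there is one more tool, called after ">>>" as a command line: name --argument value ..., lists and objects as JSON in quotes. carry_out: Moves the arm, as the interface text tells. Its arguments: {"type":"object","properties":{"increments":{"type":"array"},"squeeze":{"type":"number"}},"required":["increments"]}

```bash
mkdir -p pics
cat > h.py <<'E'
import numpy as np, cv2
from plant import readout, eyes, r
def cap(n,f=None):
    c=eyes.capture(n)
    np.savez(''+n+'.npz',**c)
    if f: cv2.imwrite('pics/'+f,cv2.cvtColor(c['image'],cv2.COLOR_RGB2BGR))
    return c
def cloud(c):
    d=c['depth'];K=c['camera_matrix'];h,w=d.shape
    u,v=np.meshgrid(np.arange(w),np.arange(h))
    x=(u-K[0,2])/K[0,0]*d;y=(v-K[1,2])/K[1,1]*d
    P=np.stack([x,-y,-d],-1)@np.array(c['rotation']).T+np.array(c['origin'])
    P[d==0]=np.nan
    return P
E
python3 - <<'E'
from h import *
for n in ('scene','top'):
    c=cap(n,n+'0.png'); print(n,{k:(v if k not in('image','depth') else v.shape) for k,v in c.items()})
print(readout.state(), r.tip_reach)
E
```

```text
scene {'image': (384, 512, 3), 'depth': (384, 512), 'camera_matrix': array([[485.73439798,   0.        , 255.91863136],
       [  0.        , 485.73439798, 190.31001165],
       [  0.        ,   0.        ,   1.        ]]), 'origin': array([ 1.40890305, -0.33921774,  1.26118455]), 'rotation': array([0.75339248, 0.27820257, 0.19944176, 0.56144999])}
top {'image': (384, 512, 3), 'depth': (384, 512), 'camera_matrix': array([[442.51663212,   0.        , 266.85451967],
       [  0.        , 442.51663212, 187.38956873],
       [  0.        ,   0.        ,   1.        ]]), 'origin': array([ 0.42283223, -0.07189972,  1.38491872]), 'rotation': array([ 0.7158998 ,  0.01925847, -0.01457655, -0.69778515])}
{'t': 0.1, 'joint_positions': array([ 1.00791538e+00,  2.21186349e-01,  1.52749605e+00,  3.31829171e-06,
        1.39471569e+00, -1.26119384e-01]), 'qd': array([-0.00022902, -0.00223881, -0.00250434, -0.0003827 , -0.00113682,
        0.00037851]), 'joint_torque': array([-2.03650247e-04, -4.98243105e+01, -3.90546763e+01, -2.89509489e-04,
        5.70666030e-03, -6.40898816e-05]), 'eef_pos': array([0.26410706, 0.56586944, 0.24128476]), 'ee_rot': array([ 3.83760279e-04,  8.43506558e-01,  5.37118117e-01, -8.17088735e-04]), 'force': array([ 0.43227577, -0.25417692,  0.70352614]), 'moment': array([-0.03609204,  0.0296492 , -0.03238686]), 'grip_width': 0.08556295117780274} 0.011
```

```bash
cat >> h.py <<'E'
from scipy.spatial.transform import Rotation as Rn
def cloud(c):
    d=c['depth'];K=c['camera_matrix'];h,w=d.shape
    u,v=np.meshgrid(np.arange(w),np.arange(h))
    x=(u-K[0,2])/K[0,0]*d;y=(v-K[1,2])/K[1,1]*d
    q=np.array(c['rotation']);R=Rn.from_quat([q[1],q[2],q[3],q[0]]).as_matrix()
    P=np.stack([x,-y,-d],-1)@R.T+np.array(c['origin'])
    P[d==0]=np.nan
    return P
E
python3 - <<'E'
from h import *
for n in ('scene','top'):
    c=np.load(n+'.npz');P=cloud(c)
    im=cv2.cvtColor(c['image'],cv2.COLOR_RGB2BGR)
    cv2.imwrite(f'pics/{n}0b.png',cv2.resize(im,(800,600),interpolation=cv2.INTER_CUBIC))
    print(n,np.nanpercentile(P.reshape(-1,3),[1,50,99],axis=0))
E
```

```text
scene [[-1.84511365e+00 -1.07187823e+00 -7.57369518e-01]
 [ 4.24353295e-01 -1.33769971e-02  2.58092890e-04]
 [ 9.74645223e-01  1.22305737e+00  3.82675249e-01]]
top [[-9.87775419e-02 -1.18415747e+00 -7.56557056e-01]
 [ 4.73911050e-01 -2.70140958e-02  2.43578862e-04]
 [ 1.41664817e+00  9.71907846e-01  6.41884808e-01]]
```

View pics/scene0b.png

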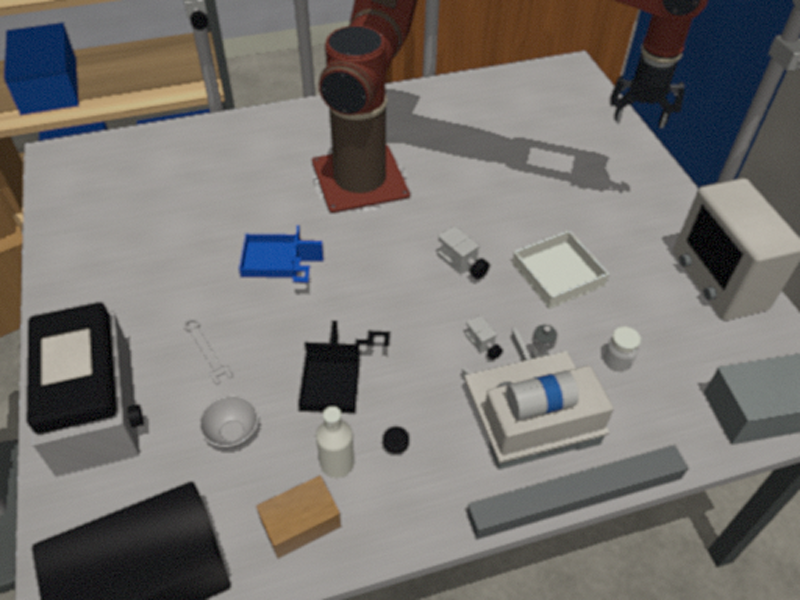

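View pics/top0b.png

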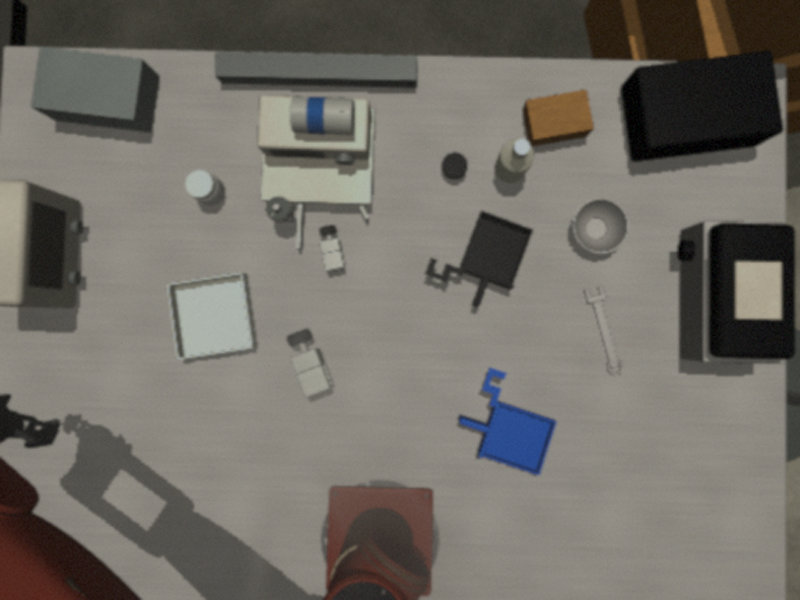

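The top view shows two clamps: a small one at (331,250), right in front of the bay mouth, and a larger one at (308,362). There are two trays: dark at (497,250) and blue at (517,437). The smaller clamp and the dark tray fit the description. I'll confirm both in one crop.

Run:
```python
from h import *
c=np.load('top.npz');P=cloud(c)
im=cv2.cvtColor(c['image'],cv2.COLOR_RGB2BGR)
cv2.imwrite('pics/crop1.png',cv2.resize(im[50:260,160:350],None,fx=2.8,fy=2.8,interpolation=cv2.INTER_CUBIC)[:,:790])
cv2.imwrite('pics/crop1.png',cv2.resize(im[50:260,90:350],None,fx=2.85,fy=2.85,interpolation=cv2.INTER_CUBIC))
# table noise
print(np.nanstd(P[150:170,225:245,2]),np.nanmean(P[150:170,225:245,2]))
def seg(name,x0,x1,y0,y1,zmin,zmax,P=P):
    m=(P[...,0]>x0)&(P[...,0]<x1)&(P[...,1]>y0)&(P[...,1]<y1)&(P[...,2]>zmin)&(P[...,2]<zmax)
    return P[m]
for (u,v) in [(331,250),(308,362),(497,250),(212,317),(278,208),(300,250),(262,200),(370,204)]:
    print((u,v),P[int(v*.64),int(u*.64)].round(3))
```

```text
0.002948597333382297 -0.00022828662218571453
(331, 250) [0.566 0.11  0.044]
(308, 362) [0.351 0.142 0.068]
(497, 250) [ 0.579 -0.22   0.005]
(212, 317) [0.433 0.348 0.005]
(278, 208) [0.636 0.203 0.108]
(300, 250) [ 0.569  0.176 -0.001]
(262, 200) [0.661 0.248 0.041]
(370, 204) [0.659 0.036 0.048]
```

View pics/crop1.png

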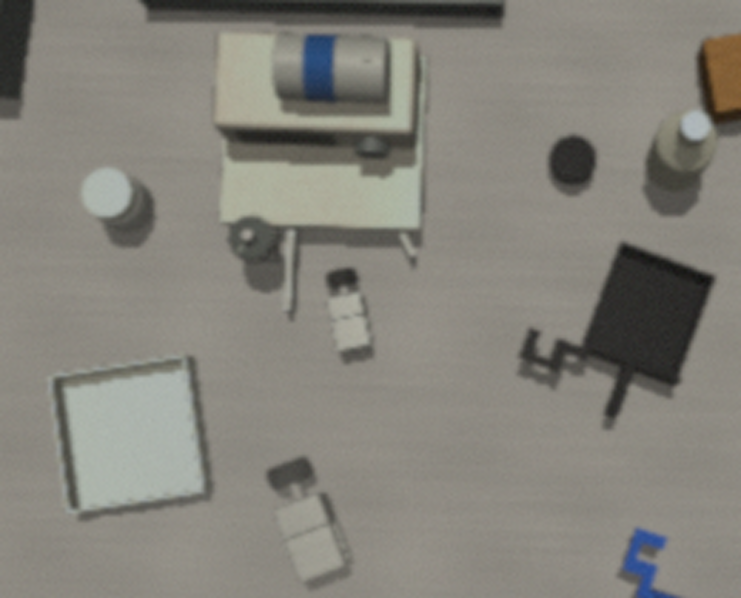

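The crop confirms it. The small clamp is at crop (348,315) with its knob towards the bay, the bigger one is at (305,530), and the dark tray is at (650,310). Next I'll fit their poses.

```bash
cat >> h.py <<'E'
def plane(c,uv,z):
    K=c['camera_matrix'];q=np.array(c['rotation']);R=Rn.from_quat([q[1],q[2],q[3],q[0]]).as_matrix()
    uv=np.atleast_2d(uv).astype(float)
    d=np.stack([(uv[:,0]-K[0,2])/K[0,0],-(uv[:,1]-K[1,2])/K[1,1],-np.ones(len(uv))],-1)@R.T
    o=np.array(c['origin']);s=(z-o[2])/d[:,2]
    return (o+d*s[:,None])[:,:2]
def proj(c,X):
    K=c['camera_matrix'];q=np.array(c['rotation']);R=Rn.from_quat([q[1],q[2],q[3],q[0]]).as_matrix()
    p=(np.atleast_2d(X)-np.array(c['origin']))@R
    return np.stack([p[:,0]/-p[:,2]*K[0,0]+K[0,2],p[:,1]/p[:,2]*K[1,1]+K[1,2]],-1)
E
python3 - <<'E'
from h import *
for n in ('top','scene'):
    c=np.load(n+'.npz');P=cloud(c);print(n)
    def rect(name,x0,x1,y0,y1,z0,z1):
        m=(P[...,0]>x0)&(P[...,0]<x1)&(P[...,1]>y0)&(P[...,1]<y1)&(P[...,2]>z0)&(P[...,2]<z1)
        q=P[m]
        print(name,len(q),[tuple(np.round(a,4)) if np.ndim(a) else round(a,2) for a in cv2.minAreaRect((q[:,:2]).astype(np.float32))],'z',np.median(q[:,2]).round(4), 'mean',q.mean(0).round(4)); return q
    rect('clampblock',.5,.60,.06,.15,.036,.06)
    rect('knob',.595,.64,.06,.15,.015,.06)
    rect('deck',.62,.90,.0,.28,.040,.056)
    rect('fence',.52,.645,.13,.19,.026,.040)
    rect('flare',.60,.66,.0,.07,.026,.040)
    rect('box',.3,.55,.22,.45,.033,.045)
    rect('boxfloor',.3,.55,.22,.45,.001,.01)
    rect('collar',.58,.67,.16,.25,.06,.1)
    rect('rodtop',.58,.67,.16,.25,.1,.12)
    rect('tray',.4,.7,-.30,-.08,.02,.065)
    rect('tray>45',.4,.7,-.30,-.08,.045,.075)
E
```

```text
top
clampblock 228 [(np.float64(0.565), np.float64(0.1098)), (np.float64(0.0731), np.float64(0.0363)), 14.87] z 0.0449 mean [0.5583 0.1078 0.0449]
knob 67 [(np.float64(0.6058), np.float64(0.1196)), (np.float64(0.0212), np.float64(0.0325)), 7.43] z 0.0345 mean [0.6067 0.1187 0.0339]
deck 1997 [(np.float64(0.7392), np.float64(0.1384)), (np.float64(0.1881), np.float64(0.2404)), 8.38] z 0.0477 mean [0.7058 0.1378 0.0476]
fence 80 [(np.float64(0.6068), np.float64(0.1551)), (np.float64(0.0494), np.float64(0.0721)), 87.77] z 0.0333 mean [0.6064 0.1706 0.033 ]
flare 21 [(np.float64(0.6457), np.float64(0.0487)), (np.float64(0.0288), np.float64(0.007)), 19.91] z 0.0352 mean [0.6461 0.0489 0.0346]
box 297 [(np.float64(0.4328), np.float64(0.343)), (np.float64(0.15), np.float64(0.1525)), 10.37] z 0.0387 mean [0.4331 0.3454 0.0386]
boxfloor 2550 [(np.float64(0.425), np.float64(0.3349)), (np.float64(0.2296), np.float64(0.2497)), 89.93] z 0.0035 mean [0.4262 0.3387 0.0039]
collar 214 [(np.float64(0.6381), np.float64(0.2059)), (np.float64(0.0468), np.float64(0.0472)), 66.32] z 0.0912 mean [0.6363 0.2
[... 1270 characters left out ...]
floor 1339 [(np.float64(0.425), np.float64(0.3351)), (np.float64(0.2294), np.float64(0.2495)), 89.8] z 0.0037 mean [0.4311 0.3338 0.004 ]
collar 206 [(np.float64(0.6411), np.float64(0.2019)), (np.float64(0.0495), np.float64(0.0459)), 85.75] z 0.0898 mean [0.645  0.1974 0.0869]
rodtop 20 [(np.float64(0.6394), np.float64(0.2021)), (np.float64(0.0115), np.float64(0.0142)), 2.11] z 0.1056 mean [0.6394 0.201  0.105 ]
tray 729 [(np.float64(0.567), np.float64(-0.1921)), (np.float64(0.1655), np.float64(0.1871)), 61.39] z 0.0407 mean [ 0.5441 -0.1908  0.0418]
tray>45 338 [(np.float64(0.5081), np.float64(-0.1622)), (np.float64(0.1685), np.float64(0.065)), 69.16] z 0.0574 mean [ 0.5203 -0.1633  0.0565]
```

Run:
```python
from h import *
c=np.load('top.npz');P=cloud(c)
g=cv2.cvtColor(c['image'],cv2.COLOR_RGB2GRAY).astype(float)
# deck front edge: gray gradient rows 122..138, cols 172..234 (orig px)
def fit(uv,z):
    X=plane(c,uv,z); 
    X=np.array(X); 
    for _ in range(3):
        m=X.mean(0);U,S,V=np.linalg.svd(X-m);d=V[0];res=(X-m)@V[1]
        X=X[np.abs(res)<2*max(res.std(),4e-4)]
    return m,d,res.std(),len(X)
uv=[]
for u in range(205,232):
    col=g[118:140,u];gr=col[:-1]-col[1:];i=gr.argmax()
    if 0<i<len(gr)-1:
        a,b,cc=gr[i-1:i+2];o=.5*(a-cc)/(a-2*b+cc);uv.append((u,118+i+.5+o))
m,d,s,n=fit(uv,.048);print('front edge',m,d*np.sign(d[1]),s,n,'normal yaw',np.degrees(np.arctan2(-d[0]*np.sign(d[1]),abs(d[1]))))
# side edge of deck right side and fence edges
uvl=[];uvr=[];
for v in range(136,156):
    row=g[v,182:202]; gr=np.diff(row); i=gr.argmax(); j=gr.argmin()
    uvl.append((182+i+.5,v));uvr.append((182+j+.5,v))
for nme,q in(('L',uvl),('R',uvr)):
    m,d,s,n=fit(q,.034);d=d*np.sign(d[0]);print('fence',nme,m,np.degrees(np.arctan2(d[1],d[0])),s,n)
for h,zz in (('housing',(.05,.2)),):
    pass
q=P[(P[...,0]>.62)&(P[...,0]<.72)&(P[...,1]>.0)&(P[...,1]<.27)&(P[...,2]>.044)&(P[...,2]<.052)]
print('deck y range',np.percentile(q[:,1],[0,.5,99.5,100]),q[:,0].min())
# housing top
q=P[(P[...,0]>.70)&(P[...,0]<.95)&(P[...,1]>.0)&(P[...,1]<.29)&(P[...,2]>.06)]
print(np.histogram(q[:,2],bins=12))
zc=np.median(q[:,2]);
# tray
for n in('top','scene'):
    c=np.load(n+'.npz');P=cloud(c)
    for z0,z1 in((.05,.066),(.02,.034)):
        m=(P[...,0]>.4)&(P[...,0]<.7)&(P[...,1]>-.30)&(P[...,1]<-.06)&(P[...,2]>z0)&(P[...,2]<z1)
        q=P[m];np.save(f'tray_{n}_{int(z0*1e3)}.npy',q);print(n,z0,len(q))
```

```text
front edge [0.65994142 0.09110504] [0.00341351 0.99999417] 0.0005616133681770588 27 normal yaw -0.19558016256167227
fence L [0.61133107 0.17567686] 21.931567014686397 0.002502970000872117 18
fence R [0.61041053 0.17119359] -2.347988079040789 0.000764608002321359 20
deck y range [0.03425038 0.03486968 0.24805165 0.24949134] 0.6586161254626751
(array([  41,   64,   74,  103,  117, 1161,  296,    9,   60,  135,  351,
        394]), array([0.06033204, 0.0710485 , 0.08176495, 0.0924814 , 0.10319786,
       0.11391431, 0.12463076, 0.13534721, 0.14606367, 0.15678012,
       0.16749657, 0.17821302, 0.18892948]))
top 0.05 307
top 0.02 184
scene 0.05 293
scene 0.02 316
```

Run:
```python
from h import *
for n in('top','scene'):
    c=np.load(n+'.npz');P=cloud(c)
    M=(P[...,2]>.043)&(P[...,2]<.053)&(P[...,0]>.62)&(P[...,0]<.95)&(P[...,1]>0)&(P[...,1]<.30)
    nn,lab,st,_=cv2.connectedComponentsWithStats(M.astype(np.uint8));k=1+st[1:,4].argmax();Q=P[lab==k]
    def edge(ax,side,lo,hi):
        o=1-ax;pts=[]
        for b in np.arange(lo,hi,.004):
            s=Q[(Q[:,o]>=b)&(Q[:,o]<b+.004)]
            if len(s)>2:
                pts.append((s[:,o].mean(), np.sort(s[:,ax])[0 if side<0 else -1]))
        pts=np.array(pts);p=np.polyfit(pts[:,0],pts[:,1],1)
        for _ in range(4):
            rs=pts[:,1]-np.polyval(p,pts[:,0]);pts2=pts[np.abs(rs)<.0025];p=np.polyfit(pts2[:,0],pts2[:,1],1)
        return p,np.degrees(np.arctan(p[0])),len(pts2),len(pts)
    print(n,'front x(y)',edge(0,-1,.045,.18),'right y(x)',edge(1,-1,.67,.74 if n=='top' else .84),'left y(x)',edge(1,1,.67,.74))
    for zz in((.026,.042),):
        F=(P[...,2]>zz[0])&(P[...,2]<zz[1])&(P[...,0]>.55)&(P[...,0]<.65)&(P[...,1]>.155)&(P[...,1]<.19)
        q=P[F];
        for _ in range(3):
            p=np.polyfit(q[:,0],q[:,1],1);q=q[np.abs(q[:,1]-np.polyval(p,q[:,0]))<.006]
        print('fence centre y(x)',p,np.degrees(np.arctan(p[0])),len(q),q.min(0),q.max(0), 'y at .61',np.polyval(p,.61))
```

```text
top front x(y) (array([0.00902858, 0.65929682]), np.float64(0.5172854418476767), 32, 34) right y(x) (array([-0.02244453,  0.05120016]), np.float64(-1.2857607656271561), 18, 18) left y(x) (array([-0.02860957,  0.26758279]), np.float64(-1.6387603598771163), 17, 18)
fence centre y(x) [-0.01549895  0.18492566] -0.8879533366250856 78 [0.57168851 0.17127322 0.02627316] [0.64982013 0.18018366 0.04140709] y at .61 0.17547130168042355Traceback (most recent call last):
  File "<stdin>", line 16, in <module>
  File "<stdin>", line 12, in edge
IndexError: too many indices for array: array is 1-dimensional, but 2 were indexed
```

```bash
cat >> h.py <<'E'
def to(x,y,z,yaw,tilt=None):
    """tool-frame shift & rotvec(deg) from current pose to down-pointing tool at x,y,z, tool-x at yaw deg"""
    s=readout.state();q=s['ee_rot'];R0=Rn.from_quat([q[1],q[2],q[3],q[0]])
    a=np.radians(yaw);X=np.array([np.cos(a),np.sin(a),0]);Z=np.array([0,0,-1.]);Y=np.cross(Z,X)
    R1=Rn.from_matrix(np.stack([X,Y,Z],1))
    d=R0.inv().apply(np.array([x,y,z])-s['eef_pos']);rv=np.degrees((R0.inv()*R1).as_rotvec())
    x0=R0.apply([1,0,0]);
    print('now',s['t'],s['eef_pos'].round(4),'yaw',np.degrees(np.arctan2(x0[1],x0[0])).round(2),'F',s['force'].round(1),'M',s['moment'].round(2),'w',s['grip_width'].round(4))
    print('d mm',(d*1e3).round(1),'rot',rv.round(2),'rows>=',max(np.linalg.norm(d)/.0625,np.linalg.norm(rv)/10.7).round(1),'q6',s['joint_positions'][5].round(2))
    return d,rv
E
python3 - <<'E'
from h import *
to(.573,.1095,.14,103.5)
c=np.load('top.npz');P=cloud(c)
def ext(n,x0,x1,y0,y1,z):
    m=(P[...,0]>x0)&(P[...,0]<x1)&(P[...,1]>y0)&(P[...,1]<y1)&(P[...,2]>z);q=P[m];print(n,q.min(0).round(3),q.max(0).round(3))
ext('big',.27,.45,.08,.22,.01); ext('blue',.15,.42,-.35,-.12,.01)
E
```

```text
Traceback (most recent call last):
  File "h.py", line 41, in to
    print('now',s['t'],s['eef_pos'].round(4),'yaw',np.degrees(np.arctan2(x0[1],x0[0])).round(2),'F',s['force'].round(1),'M',s['moment'].round(2),'w',s['grip_width'].round(4))
                                                                                                                                                     ^^^^^^^^^^^^^^^^^^^^^
AttributeError: 'float' object has no attribute 'round'
```

```bash
sed -i "s/s\['grip_width'\].round(4)/round(s['grip_width'],4)/" h.py
python3 - <<'E'
from h import *
to(.573,.1095,.14,103.5)
c=np.load('top.npz');P=cloud(c)
def ext(n,x0,x1,y0,y1,z):
    m=(P[...,0]>x0)&(P[...,0]<x1)&(P[...,1]>y0)&(P[...,1]<y1)&(P[...,2]>z);q=P[m];print(n,q.min(0).round(3),q.max(0).round(3))
ext('big',.27,.45,.08,.22,.01); ext('blue',.15,.42,-.35,-.12,.01)
E
```

```text
now 0.1 [0.2641 0.5659 0.2413] yaw 64.98 F [ 0.4 -0.3  0.7] M [-0.04  0.03 -0.03] w 0.0856
d mm [-282.7  473.   101.7] rot [ -0.05   0.09 -38.52] rows>= 9.0 q6 -0.13
big [0.285 0.085 0.01 ] [0.436 0.191 0.072]
blue [ 0.151 -0.337  0.01 ] [ 0.348 -0.147  0.066]
```

>>> carry_out --increments '[{"dx": -0.035, "dy": 0.059, "dz": 0.01, "rz": -5, "hand": 0.056}, {"dx": -0.07, "dy": 0.118, "dz": 0.02, "rz": -10, "hand": 0.056}, {"dx": -0.105, "dy": 0.177, "dz": 0.03, "rz": -15, "hand": 0.056}, {"dx": -0.14, "dy": 0.236, "dz": 0.04, "rz": -20, "hand": 0.056}, {"dx": -0.175, "dy": 0.295, "dz": 0.05, "rz": -25, "hand": 0.056}, {"dx": -0.21, "dy": 0.354, "dz": 0.06, "rz": -30, "hand": 0.056}, {"dx": -0.245, "dy": 0.413, "dz": 0.07, "rz": -35, "hand": 0.056}, {"dx": -0.2827, "dy": 0.473, "dz": 0.1017, "rz": -38.5, "hand": 0.056}]'

```text
invalid input
```

Run:
```python
from h import *
to(.573,.1095,.10,103.5)
for n in('scene','top'):
    c=cap(n);im=cv2.cvtColor(c['image'],cv2.COLOR_RGB2BGR)
    s=readout.state();print(s['eef_pos'])
    p=proj(c,[s['eef_pos']])[0];print(n,p)
    u,v=p.astype(int);k=im[max(v-60,0):v+60,max(u-70,0):u+70].copy()
    cv2.imwrite(f'pics/{n}1.png',cv2.resize(k,None,fx=5,fy=5,interpolation=cv2.INTER_CUBIC))
to(.573,.1095,.10,103.5)
```

```text
now 0.1 [0.2641 0.5659 0.2413] yaw 64.98 F [ 0.4 -0.3  0.7] M [-0.04  0.03 -0.03] w 0.0856
d mm [-282.6  473.   141.7] rot [ -0.05   0.09 -38.52] rows>= 9.1 q6 -0.13
[0.26415395 0.56593741 0.24143981]
scene [408.77498549  79.07355626]
[0.26420479 0.5660029  0.24160654]
top [ 20.19115947 263.90342206]
now 0.2 [0.2642 0.566  0.2416] yaw 64.97 F [-0.1  0.   0.2] M [ 0.02 -0.01  0.02] w 0.0856
d mm [-282.8  473.   141.9] rot [-3.000e-02  6.000e-02 -3.853e+01] rows>= 9.1 q6 -0.13
```

View pics/scene1.png

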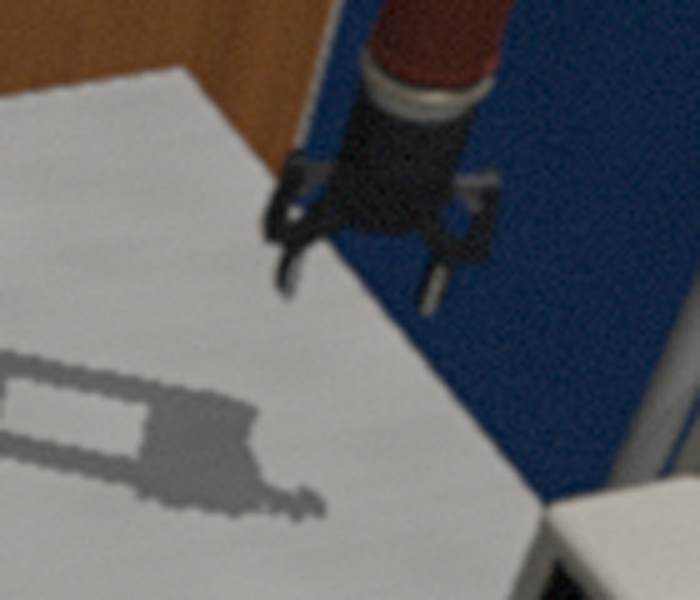

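View pics/top1.png

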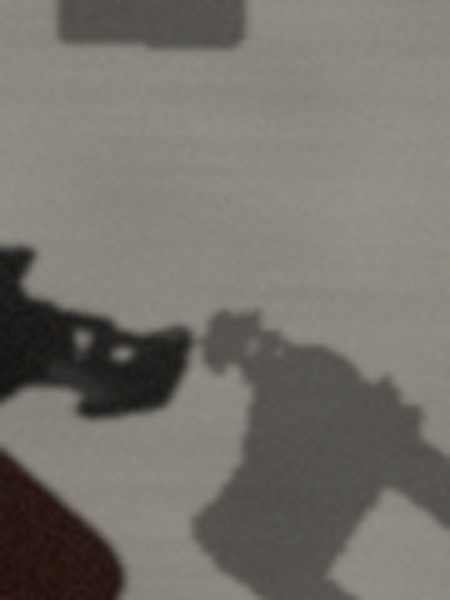

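The picture shows the arm still at its start pose, because the call was refused. I'll resend with every field in each row.

>>> carry_out --increments '[{"dx": -0.035, "dy": 0.059, "dz": 0.01, "rx": 0, "ry": 0, "rz": -5, "hand": 0.056}, {"dx": -0.07, "dy": 0.118, "dz": 0.02, "rx": 0, "ry": 0, "rz": -10, "hand": 0.056}, {"dx": -0.105, "dy": 0.177, "dz": 0.03, "rx": 0, "ry": 0, "rz": -15, "hand": 0.056}, {"dx": -0.14, "dy": 0.236, "dz": 0.04, "rx": 0, "ry": 0, "rz": -20, "hand": 0.056}, {"dx": -0.175, "dy": 0.295, "dz": 0.05, "rx": 0, "ry": 0, "rz": -25, "hand": 0.056}, {"dx": -0.21, "dy": 0.354, "dz": 0.06, "rx": 0, "ry": 0, "rz": -30, "hand": 0.056}, {"dx": -0.245, "dy": 0.413, "dz": 0.07, "rx": 0, "ry": 0, "rz": -35, "hand": 0.056}, {"dx": -0.283, "dy": 0.473, "dz": 0.102, "rx": 0, "ry": 0, "rz": -38.5, "hand": 0.056}]' --squeeze 60

```text
t: 1.2
eef_pos: [0.5423, 0.1571, 0.1599]
ee_rot: [0.001, 0.618, 0.786, 0.0]
force: [0.9, 0.2, 0.8]
grip_width: 0.0561
```

Run:
```python
from h import *
to(.573,.1095,.10,103.5)
for n in('scene','top'):
    s=readout.state()
    c=cap(n);im=cv2.cvtColor(c['image'],cv2.COLOR_RGB2BGR)
    p=proj(c,[s['eef_pos']])[0];print(n,p,s['eef_pos'])
    u,v=p.astype(int);k=im[max(v-60,0):v+60,max(u-70,0):u+70].copy()
    cv2.imwrite(f'pics/{n}2.png',cv2.resize(k,None,fx=5,fy=5,interpolation=cv2.INTER_CUBIC))
to(.573,.1095,.10,103.5)
```

```text
now 1.2 [0.5423 0.1571 0.1599] yaw 103.59 F [0.9 0.2 0.8] M [ 0.02 -0.01 -0.01] w 0.0561
d mm [-53.4  18.6  60. ] rot [0.1  0.06 0.09] rows>= 1.3 q6 -1.66
scene [325.42869572 178.65104627] [0.54227299 0.15708002 0.15994869]
top [190.83185097 163.11670844] [0.54389882 0.15070854 0.15665736]
now 1.3 [0.5418 0.1537 0.157 ] yaw 103.21 F [-0.4 -0.2 -1.5] M [ 0.03  0.02 -0.04] w 0.0559
d mm [-50.   20.5  57.1] rot [-0.21  0.14 -0.29] rows>= 1.3 q6 -1.66
```

View pics/scene2.png

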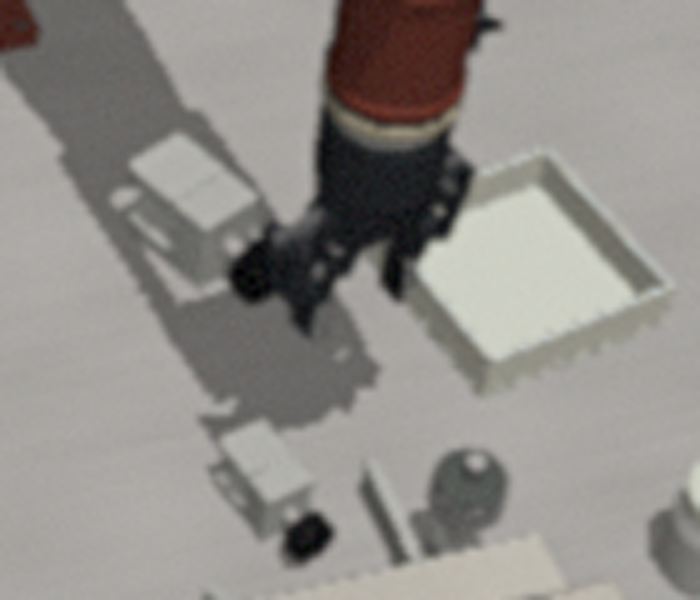

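View pics/top2.png

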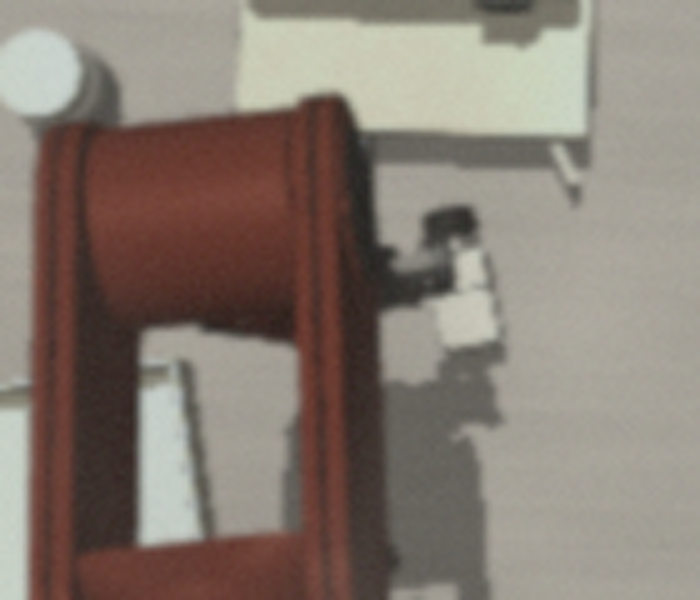

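The scene picture shows the gripper still arriving, with the clamp below it at crop (265,470). I'll go above the clamp and compare there.

>>> carry_out --increments '[{"dx": -0.05, "dy": 0.0205, "dz": 0.03, "rx": 0, "ry": 0, "rz": 0, "hand": 0.056}, {"dx": -0.05, "dy": 0.0205, "dz": 0.075, "rx": 0, "ry": 0, "rz": 0, "hand": 0.056}, {"dx": -0.05, "dy": 0.0205, "dz": 0.075, "rx": 0, "ry": 0, "rz": 0, "hand": 0.056}, {"dx": -0.05, "dy": 0.0205, "dz": 0.075, "rx": 0, "ry": 0, "rz": 0, "hand": 0.056}]'

```text
t: 1.8
eef_pos: [0.5732, 0.1104, 0.0833]
ee_rot: [0.0, 0.621, 0.784, -0.002]
force: [0.2, 0.2, 0.1]
grip_width: 0.0558
```

```bash
cat > look.py <<'E'
import sys
from h import *
def look(n,f,X,sz=60,marks=(),fx=5):
    s=readout.state();c=cap(n);im=cv2.cvtColor(c['image'],cv2.COLOR_RGB2BGR)
    u,v=proj(c,[X])[0].astype(int);u0=max(u-sz*7//6,0);v0=max(v-sz,0)
    k=cv2.resize(im[v0:v+sz,u0:u+sz*7//6],None,fx=fx,fy=fx,interpolation=cv2.INTER_CUBIC)
    for M in marks:
        p=(proj(c,[M])[0]-[u0,v0]+.5)*fx
        cv2.drawMarker(k,tuple(int(a) for a in p),(0,0,255),cv2.MARKER_CROSS,12,1)
    cv2.imwrite('pics/'+f,k);return c
E
python3 - <<'E'
from look import *
s=readout.state();e=s['eef_pos'];q=s['ee_rot'];R=Rn.from_quat([q[1],q[2],q[3],q[0]])
mk=[e+R.apply([sg*.028,0,.011]) for sg in(1,-1)]+[e+R.apply([sg*.028,0,.0]) for sg in(1,-1)]
look('scene','scene3.png',e,40,mk,7)
to(.573,.1095,.017,103.5)
E
```

```text
now 1.85 [0.574  0.1105 0.0843] yaw 103.27 F [0.4 0.5 0.5] M [-0.03 -0.01  0.03] w 0.0559
d mm [-0.6 -1.1 67.3] rot [-0.05  0.16 -0.23] rows>= 1.1 q6 -1.74
```

View pics/scene3.png

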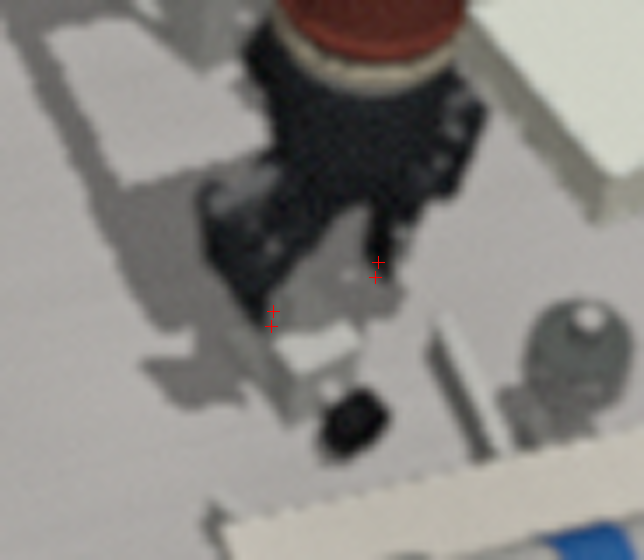

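The red marks (predicted tip positions) fall within about 1 px of the fingers at (262,310) and (375,270), so the mean of the two cameras is good. I'll descend, grip and lift.

>>> carry_out --increments '[{"dx": -0.001, "dy": -0.001, "dz": 0.035, "rx": 0, "ry": 0, "rz": 0, "hand": 0.056}, {"dx": -0.001, "dy": -0.001, "dz": 0.066, "rx": 0, "ry": 0, "rz": 0, "hand": 0.056}, {"dx": -0.001, "dy": -0.001, "dz": 0.066, "rx": 0, "ry": 0, "rz": 0, "hand": 0.056}, {"dx": -0.001, "dy": -0.001, "dz": 0.066, "rx": 0, "ry": 0, "rz": 0, "hand": 0.02}, {"dx": -0.001, "dy": -0.001, "dz": 0.066, "rx": 0, "ry": 0, "rz": 0, "hand": 0.02}, {"dx": -0.001, "dy": -0.001, "dz": 0.066, "rx": 0, "ry": 0, "rz": 0, "hand": 0.02}, {"dx": -0.001, "dy": -0.001, "dz": 0.066, "rx": 0, "ry": 0, "rz": 0, "hand": 0.02}]' --squeeze 60

```text
t: 2.72
eef_pos: [0.5753, 0.1097, 0.0211]
ee_rot: [0.002, 0.621, 0.784, 0.001]
force: [-0.7, 2.7, 8.0]
grip_width: 0.0357
```

Run:
```python
from h import *
to(.573,.1095,.12,103.5)
```

```text
now 2.725 [0.5753 0.1097 0.0211] yaw 103.27 F [-0.7  2.7  8. ] M [ 0.44  0.27 -0.01] w 0.0357
d mm [  0.   -1.9 -98.9] rot [ 0.21  0.17 -0.23] rows>= 1.6 q6 -1.75
```

>>> carry_out --increments '[{"dx": 0.0, "dy": 0.0, "dz": -0.04, "rx": 0, "ry": 0, "rz": 0, "hand": 0.02}, {"dx": 0.0, "dy": 0.0, "dz": -0.08, "rx": 0, "ry": 0, "rz": 0, "hand": 0.02}, {"dx": 0.05, "dy": -0.017, "dz": -0.09, "rx": 0, "ry": 0, "rz": 0, "hand": 0.02}, {"dx": 0.1, "dy": -0.034, "dz": -0.09, "rx": 0, "ry": 0, "rz": 0, "hand": 0.02}, {"dx": 0.15, "dy": -0.05, "dz": -0.09, "rx": 0, "ry": 0, "rz": 0, "hand": 0.02}, {"dx": 0.2, "dy": -0.067, "dz": -0.09, "rx": 0, "ry": 0, "rz": 0, "hand": 0.02}, {"dx": 0.257, "dy": -0.085, "dz": -0.09, "rx": 0, "ry": 0, "rz": 0, "hand": 0.02}, {"dx": 0.257, "dy": -0.085, "dz": -0.09, "rx": 0, "ry": 0, "rz": 0, "hand": 0.02}]' --squeeze 60

```text
t: 3.72
eef_pos: [0.4307, 0.3436, 0.1104]
ee_rot: [0.002, 0.619, 0.786, 0.001]
force: [-0.1, -0.9, -3.6]
grip_width: 0.0358
```

Run:
```python
from look import *
to(.433,.341,.027,103.3)
look('scene','scene4.png',[.433,.341,.05],50,[],6)
to(.433,.341,.027,103.3)
```

```text
now 3.725 [0.4307 0.3436 0.1104] yaw 103.58 F [-0.1 -0.9 -3.6] M [-0.01 -0.01  0.01] w 0.0358
d mm [-2.9  1.4 83.4] rot [0.2  0.11 0.28] rows>= 1.3 q6 -1.27
now 3.775 [0.4319 0.3419 0.1103] yaw 103.5 F [-0.3 -0.3 -2.3] M [-0.06 -0.04 -0.03] w 0.0352
d mm [-0.9  0.5 83.4] rot [0.23 0.18 0.2 ] rows>= 1.3 q6 -1.28
```

View pics/scene4.png

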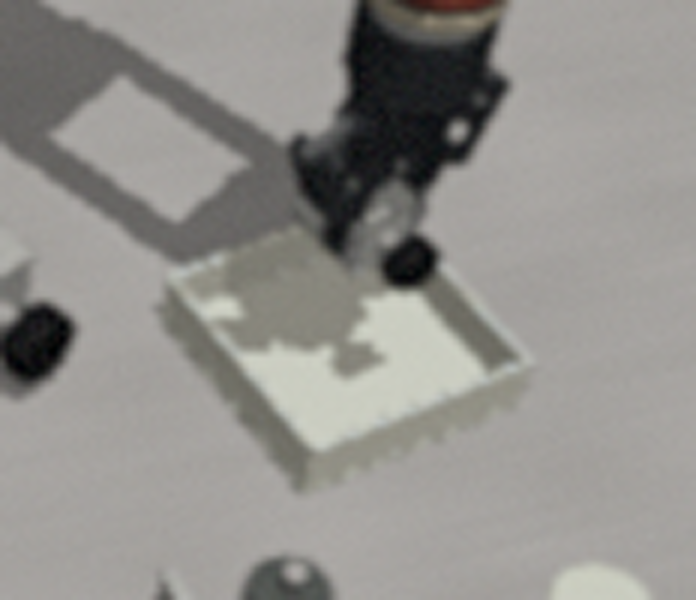

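The clamp is held upright at about (385,225) and hangs over the box. I'll lower it and release.

>>> carry_out --increments '[{"dx": -0.001, "dy": 0.0, "dz": 0.05, "rx": 0, "ry": 0, "rz": 0, "hand": 0.02}, {"dx": -0.001, "dy": 0.0, "dz": 0.078, "rx": 0, "ry": 0, "rz": 0, "hand": 0.02}, {"dx": -0.001, "dy": 0.0, "dz": 0.084, "rx": 0, "ry": 0, "rz": 0, "hand": 0.02}, {"dx": -0.001, "dy": 0.0, "dz": 0.084, "rx": 0, "ry": 0, "rz": 0, "hand": 0.02}, {"dx": -0.001, "dy": 0.0, "dz": 0.084, "rx": 0, "ry": 0, "rz": 0, "hand": 0.058}, {"dx": -0.001, "dy": 0.0, "dz": 0.084, "rx": 0, "ry": 0, "rz": 0, "hand": 0.058}, {"dx": -0.001, "dy": 0.0, "dz": 0.03, "rx": 0, "ry": 0, "rz": 0, "hand": 0.058}, {"dx": -0.001, "dy": 0.0, "dz": 0.0, "rx": 0, "ry": 0, "rz": 0, "hand": 0.058}]'

```text
t: 4.78
eef_pos: [0.4336, 0.3417, 0.1135]
ee_rot: [0.003, 0.619, 0.785, 0.002]
force: [0.7, 0.4, 0.5]
grip_width: 0.0576
```

Run:
```python
from look import *
look('scene','scene5.png',[.433,.341,.05],50,[],6)
a=np.radians(-19.5);g=np.array([.582,-.218])+.098*np.array([-np.cos(a),-np.sin(a)]);print(g)
to(g[0],g[1],.15,70.5)
```

```text
[ 0.48962113 -0.18528693]
now 4.825 [0.4356 0.343  0.1176] yaw 103.51 F [2.7 1.9 3.2] M [ 0.03 -0.05  0.03] w 0.0582
d mm [-526.3  -70.5  -33.2] rot [ 0.75 -0.2  33.01] rows>= 8.5 q6 -1.28
```

View pics/scene5.png

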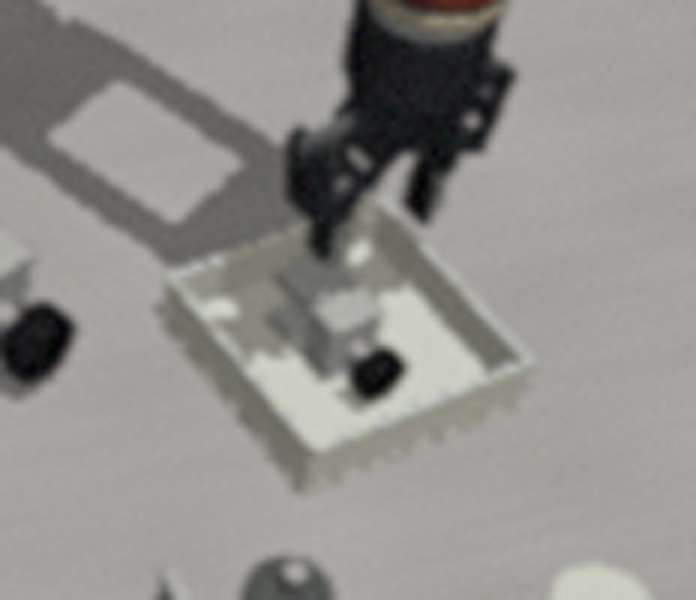

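The clamp stands in the box at (340,325) and is released. Next I'll move to the tray's handle.

>>> carry_out --increments '[{"dx": -0.055, "dy": -0.008, "dz": -0.033, "rx": 0, "ry": 0, "rz": 4, "hand": 0.05}, {"dx": -0.115, "dy": -0.015, "dz": -0.033, "rx": 0, "ry": 0, "rz": 8, "hand": 0.05}, {"dx": -0.175, "dy": -0.024, "dz": -0.033, "rx": 0.7, "ry": 0, "rz": 12, "hand": 0.05}, {"dx": -0.235, "dy": -0.032, "dz": -0.033, "rx": 0.7, "ry": 0, "rz": 16, "hand": 0.05}, {"dx": -0.295, "dy": -0.04, "dz": -0.033, "rx": 0.7, "ry": 0, "rz": 20, "hand": 0.05}, {"dx": -0.355, "dy": -0.048, "dz": -0.033, "rx": 0.7, "ry": 0, "rz": 24, "hand": 0.05}, {"dx": -0.415, "dy": -0.056, "dz": -0.033, "rx": 0.7, "ry": 0, "rz": 28, "hand": 0.05}, {"dx": -0.475, "dy": -0.064, "dz": -0.033, "rx": 0.7, "ry": 0, "rz": 33, "hand": 0.05}]'

```text
t: 5.82
eef_pos: [0.4844, -0.1362, 0.1509]
ee_rot: [-0.0, 0.817, 0.576, 0.002]
force: [1.1, 0.1, 0.6]
grip_width: 0.0503
```

Run:
```python
from h import *
to(.4896,-.1853,.09,70.5)
```

```text
now 5.825 [ 0.4844 -0.1362  0.1509] yaw 70.35 F [1.1 0.1 0.6] M [-0.01 -0.06 -0.03] w 0.0503
d mm [-44.7  21.3  60.7] rot [ 0.12 -0.2  -0.15] rows>= 1.3 q6 -1.66
```

>>> carry_out --increments '[{"dx": -0.045, "dy": 0.021, "dz": 0.03, "rx": 0, "ry": 0, "rz": 0, "hand": 0.05}, {"dx": -0.045, "dy": 0.021, "dz": 0.061, "rx": 0, "ry": 0, "rz": 0, "hand": 0.05}, {"dx": -0.045, "dy": 0.021, "dz": 0.061, "rx": 0, "ry": 0, "rz": 0, "hand": 0.05}, {"dx": -0.045, "dy": 0.021, "dz": 0.061, "rx": 0, "ry": 0, "rz": 0, "hand": 0.05}]'

```text
t: 6.32
eef_pos: [0.4899, -0.1854, 0.0909]
ee_rot: [0.001, 0.817, 0.576, 0.002]
force: [-0.2, -0.0, 0.6]
grip_width: 0.0503
```

Run:
```python
from look import *
s=readout.state();e=s['eef_pos'];q=s['ee_rot'];R=Rn.from_quat([q[1],q[2],q[3],q[0]])
mk=[e+R.apply([sg*.025,0,0.004]) for sg in(1,-1)]
look('scene','scene6.png',e,45,mk,7)
to(.4896,-.1853,.032,70.5)
```

```text
now 6.375 [ 0.4903 -0.1854  0.0914] yaw 70.41 F [-0.1  0.5 -0.3] M [ 0.03 -0.01 -0.  ] w 0.0502
d mm [-0.3 -1.  59.4] rot [ 0.27 -0.18 -0.09] rows>= 1.0 q6 -1.75
```

View pics/scene6.png

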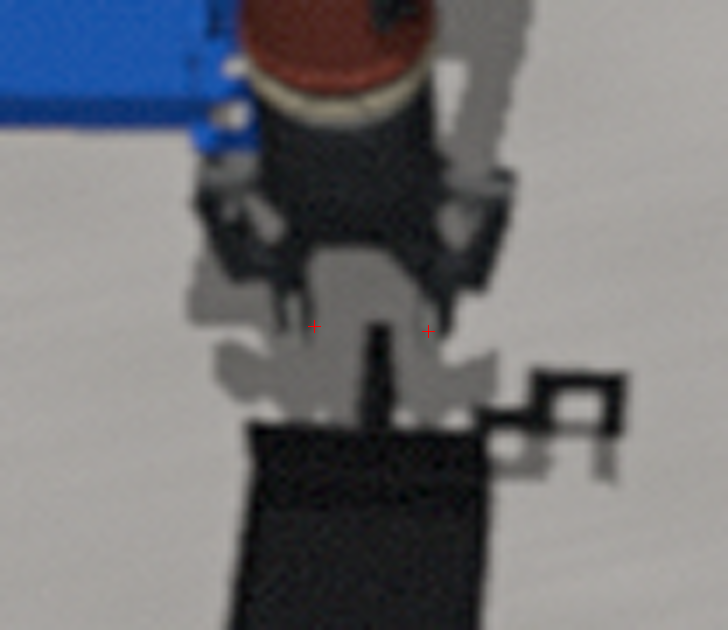

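The handle's top edge at (378,325) lies midway between the fingers at (305,320) and (440,320). I'll descend and grip.

>>> carry_out --increments '[{"dx": 0.0, "dy": -0.001, "dz": 0.03, "rx": 0, "ry": 0, "rz": 0, "hand": 0.05}, {"dx": 0.0, "dy": -0.001, "dz": 0.059, "rx": 0, "ry": 0, "rz": 0, "hand": 0.05}, {"dx": 0.0, "dy": -0.001, "dz": 0.059, "rx": 0, "ry": 0, "rz": 0, "hand": 0.03}, {"dx": 0.0, "dy": -0.001, "dz": 0.059, "rx": 0, "ry": 0, "rz": 0, "hand": 0.0}, {"dx": 0.0, "dy": -0.001, "dz": 0.059, "rx": 0, "ry": 0, "rz": 0, "hand": 0.0}, {"dx": 0.0, "dy": -0.001, "dz": 0.059, "rx": 0, "ry": 0, "rz": 0, "hand": 0.0}, {"dx": 0.0, "dy": -0.001, "dz": 0.059, "rx": 0, "ry": 0, "rz": 0, "hand": 0.0}]' --squeeze 80

```text
t: 7.25
eef_pos: [0.4913, -0.1855, 0.0345]
ee_rot: [0.002, 0.817, 0.577, 0.003]
force: [-0.3, 3.1, 7.0]
grip_width: 0.0114
```

Run:
```python
from look import *
s=readout.state()
c=look('top','top7.png',[.56,-.2,.05],45,[],7)
P=cloud(c)
m=(P[...,0]>.4)&(P[...,0]<.7)&(P[...,1]>-.30)&(P[...,1]<-.06)&(P[...,2]>.02)&(P[...,2]<.034)
q=P[m];print(cv2.minAreaRect(q[:,:2].astype(np.float32)))
# console: x0,y0 avg
to(.45,.08,.032,89)
```

```text
((0.5815879702568054, -0.2160058319568634), (0.11041763424873352, 0.11833074688911438), 70.70975494384766)
now 7.3 [ 0.4912 -0.1855  0.0345] yaw 70.42 F [-0.   2.8  6.7] M [0.21 0.1  0.07] w 0.0114
d mm [ 236.3 -127.8    2.1] rot [  0.48  -0.09 -18.58] rows>= 4.3 q6 -1.75
```

View pics/top7.png

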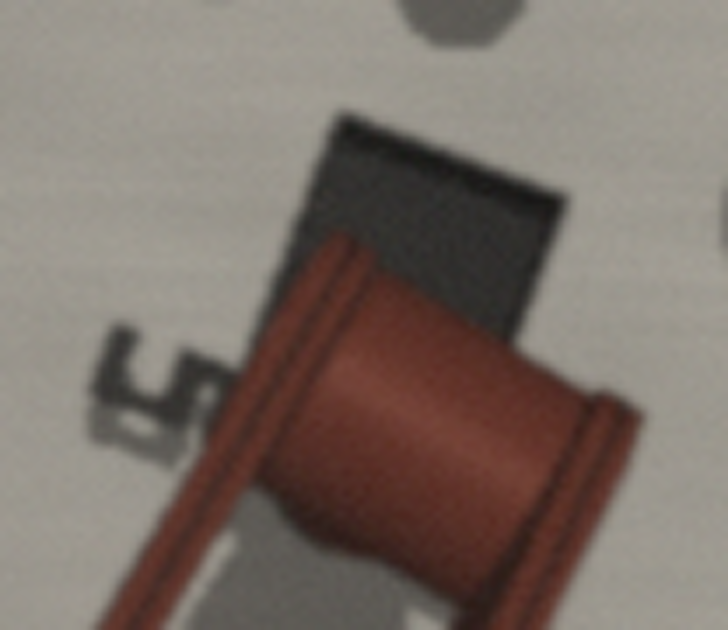

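>>> carry_out --increments '[{"dx": 0.0, "dy": -0.015, "dz": -0.004, "rx": 0, "ry": 0, "rz": 0, "hand": 0.0}, {"dx": 0.008, "dy": -0.036, "dz": -0.004, "rx": 0, "ry": 0, "rz": -2, "hand": 0.0}, {"dx": 0.039, "dy": -0.047, "dz": -0.004, "rx": 0, "ry": 0, "rz": -5, "hand": 0.0}, {"dx": 0.071, "dy": -0.058, "dz": -0.004, "rx": 0, "ry": 0, "rz": -8, "hand": 0.0}, {"dx": 0.103, "dy": -0.069, "dz": -0.004, "rx": 0, "ry": 0, "rz": -11, "hand": 0.0}, {"dx": 0.135, "dy": -0.081, "dz": -0.004, "rx": 0, "ry": 0, "rz": -14, "hand": 0.0}, {"dx": 0.166, "dy": -0.092, "dz": -0.004, "rx": 0, "ry": 0, "rz": -16, "hand": 0.0}, {"dx": 0.198, "dy": -0.103, "dz": -0.004, "rx": 0, "ry": 0, "rz": -18.6, "hand": 0.0}]'

```text
t: 8.3
eef_pos: [0.4603, 0.0365, 0.0385]
ee_rot: [0.003, 0.713, 0.701, 0.003]
force: [-0.2, -0.2, -3.3]
grip_width: 0.0111
```

Run:
```python
from look import *
look('scene','scene8.png',[.53,.05,.05],65,[],5)
to(.46,.1038,.034,89)
```

```text
now 8.35 [0.4599 0.0397 0.0384] yaw 89.24 F [-1.2  1.7 -2.7] M [0.26 0.17 0.11] w 0.0108
d mm [64.1 -0.8  4.5] rot [ 0.46 -0.13  0.23] rows>= 1.0 q6 -1.65
```

View pics/scene8.png

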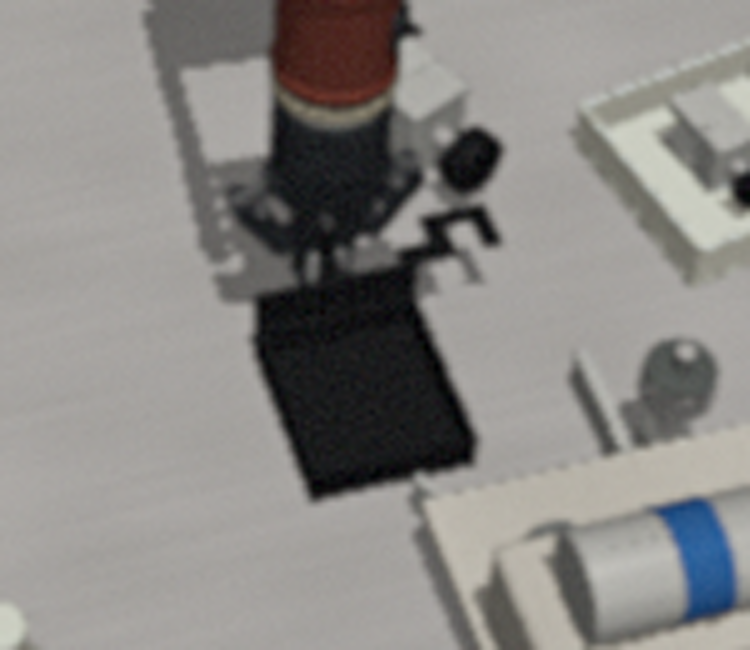

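The tray is in line, with its tail edge at (390,480) close to the flare tip at (420,480). I'll back off 8 mm before shifting left.

>>> carry_out --increments '[{"dx": 0.0, "dy": -0.008, "dz": 0.001, "rx": 0, "ry": 0, "rz": 0.2, "hand": 0.0}, {"dx": 0.02, "dy": -0.008, "dz": 0.001, "rx": 0, "ry": 0, "rz": 0.2, "hand": 0.0}, {"dx": 0.04, "dy": -0.008, "dz": 0.001, "rx": 0, "ry": 0, "rz": 0.2, "hand": 0.0}, {"dx": 0.056, "dy": -0.008, "dz": 0.001, "rx": 0, "ry": 0, "rz": 0.2, "hand": 0.0}, {"dx": 0.056, "dy": -0.008, "dz": 0.001, "rx": 0, "ry": 0, "rz": 0.2, "hand": 0.0}, {"dx": 0.056, "dy": -0.008, "dz": 0.001, "rx": 0, "ry": 0, "rz": 0.2, "hand": 0.0}]'

```text
t: 9.1
eef_pos: [0.4525, 0.0953, 0.0374]
ee_rot: [0.002, 0.713, 0.701, 0.003]
force: [-0.1, 0.0, -2.9]
grip_width: 0.0108
```

Run:
```python
from look import *
look('scene','scene9.png',[.57,.1,.05],45,[],7)
look('top','top9.png',[.57,.1,.05],45,[],7)
to(.46,.1038,.034,89)
```

```text
now 9.2 [0.4526 0.0952 0.0374] yaw 89.0 F [ 0.1 -0.5 -3.2] M [-0.01  0.15 -0.03] w 0.0111
d mm [8.7 7.3 3.5] rot [ 0.45 -0.12  0.  ] rows>= 0.2 q6 -1.52
```

View pics/scene9.png

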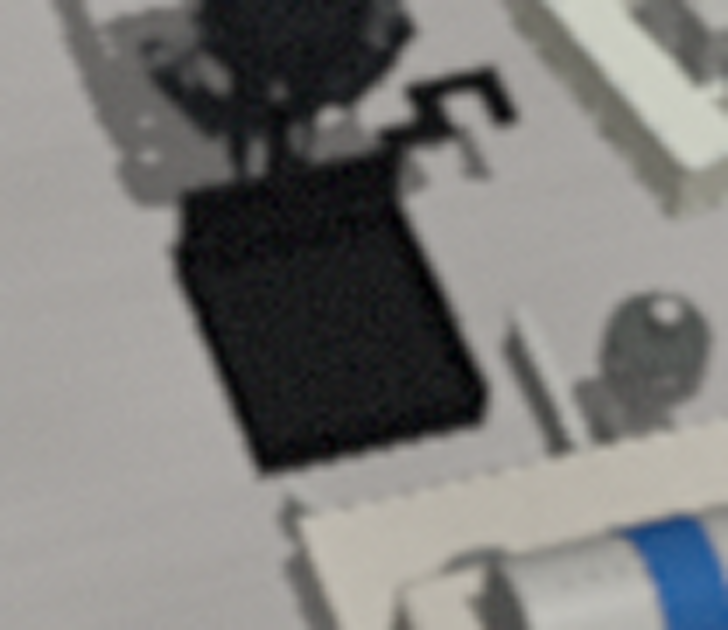

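View pics/top9.png

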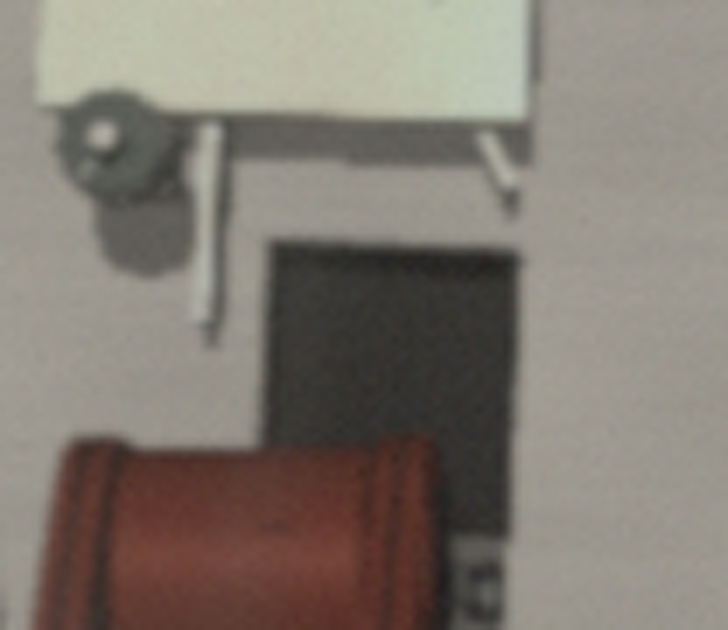

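Run:
```python
from h import *
c=np.load('top.npz')
g=cv2.cvtColor(c['image'],cv2.COLOR_RGB2GRAY).astype(float);g=cv2.GaussianBlur(g,(0,0),.7)
u0,v0=(proj(c,[[.57,.1,.05]])[0].astype(int)-[52,45]);print(u0,v0)
def line(pts,z,sign,vert=True,w=5):
    (a0,b0),(a1,b1)=[((p[0]/7-.5+u0),(p[1]/7-.5+v0)) for p in pts]
    out=[]
    N=40
    for t in np.linspace(0,1,N):
        x=a0+(a1-a0)*t;y=b0+(b1-b0)*t
        s=np.arange(-w,w+.01,.1)
        mx=(x+s if vert else x+0*s).astype(np.float32);my=(y+0*s if vert else y+s).astype(np.float32)
        pr=cv2.remap(g.astype(np.float32),mx[None],my[None],cv2.INTER_CUBIC)[0]
        gr=np.gradient(pr)*sign;i=gr[3:-3].argmax()+3
        out.append((mx[i],my[i]))
    X=plane(c,out,z)
    for _ in range(4):
        m=X.mean(0);V=np.linalg.svd(X-m)[2];res=(X-m)@V[1];X=X[np.abs(res)<max(.0008,1.5*res.std())]
    d=V[0]; 
    ang=np.degrees(np.arctan2(d[1],d[0]))
    if not vert: ang-=90
    ang=(ang+90)%180-90
    print('mean',m.round(4),'ang',ang.round(2),'std',res.std().round(5),len(X))
    return m,ang
print('tray left');line([(269,260),(265,430)],.028,-1,w=3)
print('tail');line([(290,243),(500,253)],.028,-1,False,w=3)
print('right');line([(518,270),(512,520)],.028,1,w=3)
print('fence R');line([(222,160),(213,310)],.034,-1,w=2)
print('fence L');line([(203,200),(195,310)],.034,1,w=2)
print('deck front');line([(240,112),(470,118)],.048,-1,False,w=2)
```

```text
162 113
tray left
mean [0.5576 0.1478] ang -1.09 std 0.0004 25
tail
mean [0.607  0.0913] ang -1.08 std 0.00043 25
right
mean [0.5495 0.0368] ang -1.57 std 0.0005 22
fence R
mean [0.6095 0.1712] ang 1.46 std 9e-05 37
fence L
mean [0.6039 0.18  ] ang 1.56 std 0.00032 33
deck front
mean [0.66   0.1205] ang -0.25 std 0.00046 21
```

>>> carry_out --increments '[{"dx": 0.007, "dy": 0.0, "dz": 0.003, "rx": 0, "ry": 0, "rz": 0, "hand": 0.0}, {"dx": 0.014, "dy": 0.0, "dz": 0.003, "rx": 0, "ry": 0, "rz": 0, "hand": 0.0}, {"dx": 0.02, "dy": 0.0, "dz": 0.003, "rx": 0, "ry": 0, "rz": 0, "hand": 0.0}, {"dx": 0.021, "dy": 0.0, "dz": 0.003, "rx": 0, "ry": 0, "rz": 0, "hand": 0.0}, {"dx": 0.022, "dy": 0.0, "dz": 0.003, "rx": 0, "ry": 0, "rz": 0, "hand": 0.0}, {"dx": 0.022, "dy": 0.0, "dz": 0.003, "rx": 0, "ry": 0, "rz": 0, "hand": 0.0}]'

```text
t: 9.95
eef_pos: [0.453, 0.1173, 0.0345]
ee_rot: [0.002, 0.713, 0.701, 0.004]
force: [-0.2, -0.0, -0.8]
grip_width: 0.0111
```

Run:
```python
from look import *
look('top','top10.png',[.57,.1,.05],45,[],7)
to(.4525,.1156,.034,89)
```

```text
now 10.0 [0.453  0.1173 0.0345] yaw 89.0 F [-0.2  0.4 -1.1] M [0.03 0.07 0.02] w 0.0108
d mm [-1.7 -0.5  0.5] rot [ 0.46 -0.14 -0.  ] rows>= 0.0 q6 -1.47
```

View pics/top10.png

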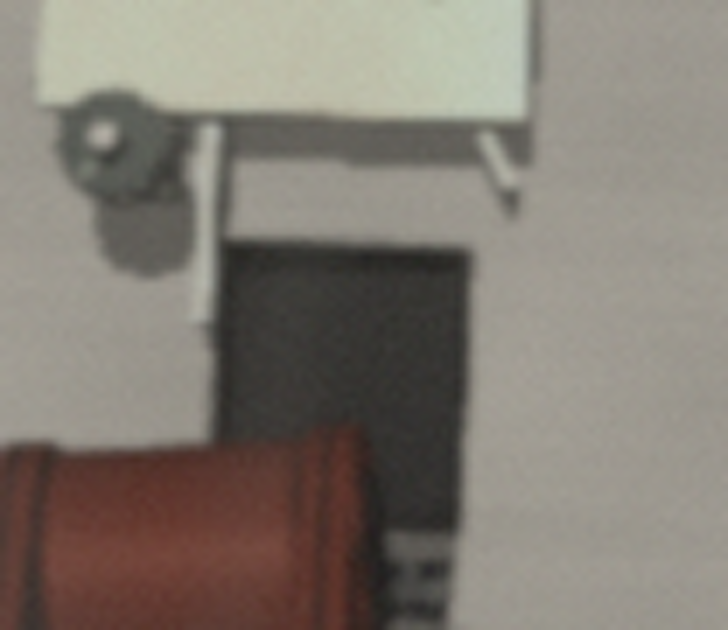

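The tray edge at (222,250) now lies close along the fence at (215,250). I'll feel for the contact.

>>> carry_out --increments '[{"dx": 0.001, "dy": 0.0, "dz": 0.0, "rx": 0, "ry": 0, "rz": 0, "hand": 0.0}, {"dx": 0.002, "dy": 0.0, "dz": 0.0, "rx": 0, "ry": 0, "rz": 0, "hand": 0.0}, {"dx": 0.003, "dy": 0.0, "dz": 0.0, "rx": 0, "ry": 0, "rz": 0, "hand": 0.0}, {"dx": 0.003, "dy": 0.0, "dz": 0.0, "rx": 0, "ry": 0, "rz": 0, "hand": 0.0}]'

```text
t: 10.5
eef_pos: [0.4527, 0.1195, 0.0345]
ee_rot: [0.002, 0.714, 0.701, 0.003]
force: [-1.4, -6.0, 1.1]
grip_width: 0.0111
```

Run:
```python
from look import *
to(.4525,.1156,.034,89)
```

```text
now 10.5 [0.4527 0.1195 0.0345] yaw 88.95 F [-1.4 -6.   1.1] M [-0.97  0.32 -0.53] w 0.0111
d mm [-3.9 -0.1  0.5] rot [ 0.4  -0.06 -0.05] rows>= 0.1 q6 -1.46
```

Contact with the fence is confirmed (Fy -6 N). I'll ease off 1 mm and slide in.

>>> carry_out --increments '[{"dx": -0.001, "dy": 0.005, "dz": 0.0, "rx": 0, "ry": 0, "rz": 0, "hand": 0.0}, {"dx": -0.001, "dy": 0.018, "dz": 0.0, "rx": 0, "ry": 0, "rz": 0, "hand": 0.0}, {"dx": -0.001, "dy": 0.032, "dz": 0.0, "rx": 0, "ry": 0, "rz": 0, "hand": 0.0}, {"dx": -0.001, "dy": 0.046, "dz": 0.0, "rx": 0, "ry": 0, "rz": 0, "hand": 0.0}, {"dx": -0.001, "dy": 0.06, "dz": 0.0, "rx": 0, "ry": 0, "rz": 0, "hand": 0.0}, {"dx": -0.001, "dy": 0.07, "dz": 0.0, "rx": 0, "ry": 0, "rz": 0, "hand": 0.0}, {"dx": -0.001, "dy": 0.08, "dz": 0.0, "rx": 0, "ry": 0, "rz": 0, "hand": 0.0}, {"dx": -0.001, "dy": 0.08, "dz": 0.0, "rx": 0, "ry": 0, "rz": 0, "hand": 0.0}]'

```text
t: 11.5
eef_pos: [0.5334, 0.117, 0.035]
ee_rot: [0.002, 0.714, 0.701, 0.003]
force: [-0.4, 0.2, -2.3]
grip_width: 0.0107
```

Run:
```python
from look import *
to(.6215,.1172-.0028,.034,89)
look('scene','scene11.png',[.60,.13,.05],45,[],7)
```

```text
now 11.5 [0.5334 0.117  0.035 ] yaw 88.94 F [-0.4  0.2 -2.3] M [ 0.03  0.16 -0.07] w 0.0107
d mm [-1.  88.1  1.7] rot [ 0.42 -0.07 -0.06] rows>= 1.4 q6 -1.48
```

View pics/scene11.png

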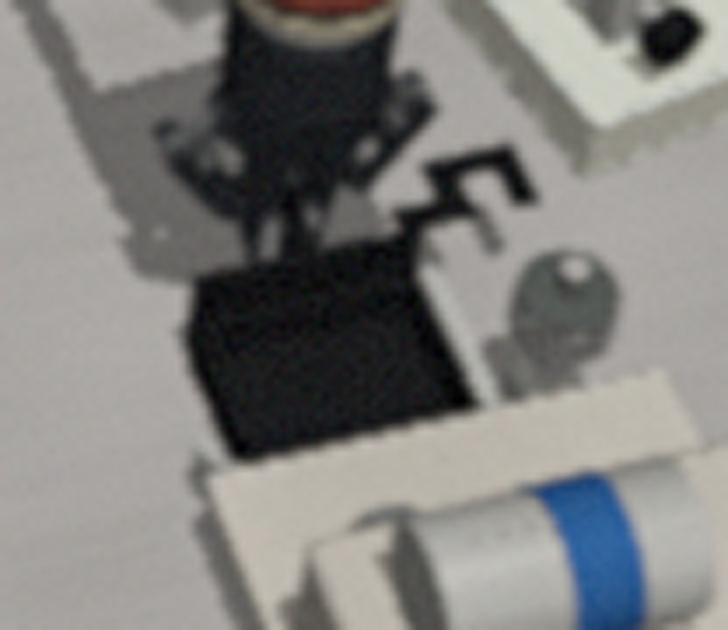

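The tail at (350,440) has entered under the deck, the forces are near zero, and the lug's slot faces the rod. I'll continue.

>>> carry_out --increments '[{"dx": 0.0, "dy": 0.012, "dz": 0.001, "rx": 0, "ry": 0, "rz": 0, "hand": 0.0}, {"dx": 0.0, "dy": 0.026, "dz": 0.001, "rx": 0, "ry": 0, "rz": 0, "hand": 0.0}, {"dx": 0.0, "dy": 0.04, "dz": 0.001, "rx": 0, "ry": 0, "rz": 0, "hand": 0.0}, {"dx": 0.0, "dy": 0.054, "dz": 0.001, "rx": 0, "ry": 0, "rz": 0, "hand": 0.0}, {"dx": 0.0, "dy": 0.067, "dz": 0.001, "rx": 0, "ry": 0, "rz": 0, "hand": 0.0}, {"dx": 0.0, "dy": 0.077, "dz": 0.001, "rx": 0, "ry": 0, "rz": 0, "hand": 0.0}, {"dx": 0.0, "dy": 0.083, "dz": 0.001, "rx": 0, "ry": 0, "rz": 0, "hand": 0.0}, {"dx": 0.0, "dy": 0.083, "dz": 0.001, "rx": 0, "ry": 0, "rz": 0, "hand": 0.0}]'

```text
t: 12.55
eef_pos: [0.617, 0.1154, 0.0345]
ee_rot: [0.003, 0.714, 0.701, 0.003]
force: [1.1, 0.2, 1.4]
grip_width: 0.011
```

Run:
```python
from look import *
to(.6215,.1172-.0028,.034,89)
look('scene','scene12.png',[.64,.15,.05],45,[],7)
```

```text
now 12.55 [0.617  0.1154 0.0345] yaw 88.94 F [1.1 0.2 1.4] M [-0.04 -0.06 -0.03] w 0.011
d mm [-0.9  4.5  0.6] rot [ 0.49 -0.07 -0.06] rows>= 0.1 q6 -1.49
```

View pics/scene12.png

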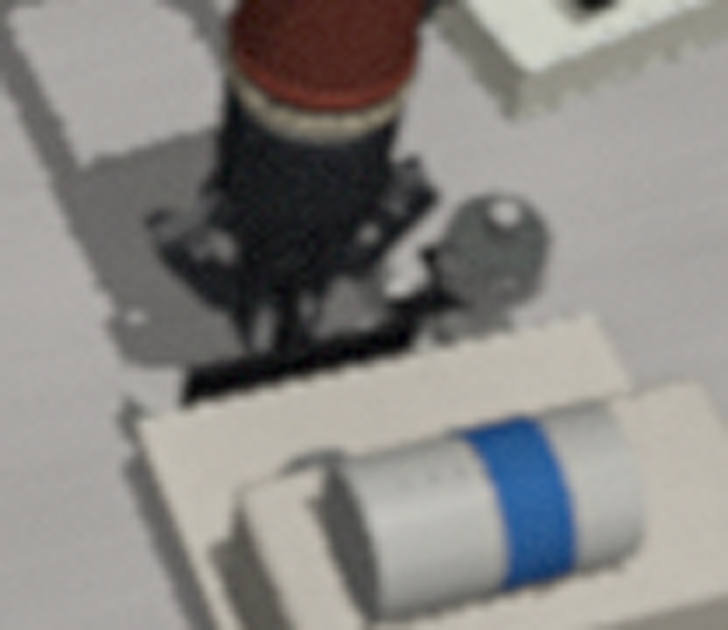

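The plate at (300,360) is nearly at the deck edge and the lug is under the collar. I'll push on to the stop.

>>> carry_out --increments '[{"dx": 0.0, "dy": 0.002, "dz": 0.0, "rx": 0, "ry": 0, "rz": 0, "hand": 0.0}, {"dx": 0.0, "dy": 0.004, "dz": 0.0, "rx": 0, "ry": 0, "rz": 0, "hand": 0.0}, {"dx": 0.0, "dy": 0.006, "dz": 0.0, "rx": 0, "ry": 0, "rz": 0, "hand": 0.0}, {"dx": 0.0, "dy": 0.006, "dz": 0.0, "rx": 0, "ry": 0, "rz": 0, "hand": 0.0}]'

```text
t: 13.1
eef_pos: [0.6224, 0.1154, 0.0345]
ee_rot: [0.002, 0.714, 0.701, 0.003]
force: [-4.2, 0.1, 4.7]
grip_width: 0.0113
```

>>> carry_out --increments '[{"dx": 0.0, "dy": 0.002, "dz": 0.0, "rx": 0, "ry": 0, "rz": 0, "hand": 0.0}, {"dx": 0.0, "dy": 0.004, "dz": 0.0, "rx": 0, "ry": 0, "rz": 0, "hand": 0.0}, {"dx": 0.0, "dy": 0.004, "dz": 0.0, "rx": 0, "ry": 0, "rz": 0, "hand": 0.0}]'

```text
t: 13.48
eef_pos: [0.6248, 0.1153, 0.0345]
ee_rot: [0.001, 0.713, 0.701, 0.002]
force: [-10.1, -0.5, 9.5]
grip_width: 0.0109
```

>>> carry_out --increments '[{"dx": 0.0, "dy": 0.003, "dz": 0.0, "rx": 0, "ry": 0, "rz": 0, "hand": 0.0}, {"dx": 0.0, "dy": 0.004, "dz": 0.0, "rx": 0, "ry": 0, "rz": 0, "hand": 0.0}, {"dx": 0.0, "dy": 0.004, "dz": 0.0, "rx": 0, "ry": 0, "rz": 0, "hand": 0.0}]'

```text
t: 13.85
eef_pos: [0.6247, 0.1153, 0.0345]
ee_rot: [-0.002, 0.713, 0.701, -0.002]
force: [-22.3, -1.5, 17.7]
grip_width: 0.0109
```

Run:
```python
from look import *
to(.6215,.1172-.0028,.034,89)
look('scene','scene13.png',[.64,.15,.05],30,[],10)
```

```text
now 13.85 [0.6247 0.1153 0.0345] yaw 89.0 F [-22.3  -1.5  17.7] M [-0.13  2.2   0.02] w 0.0109
d mm [-1.  -3.1  0.5] rot [-0.3 -0.   0. ] rows>= 0.1 q6 -1.5
```

View pics/scene13.png

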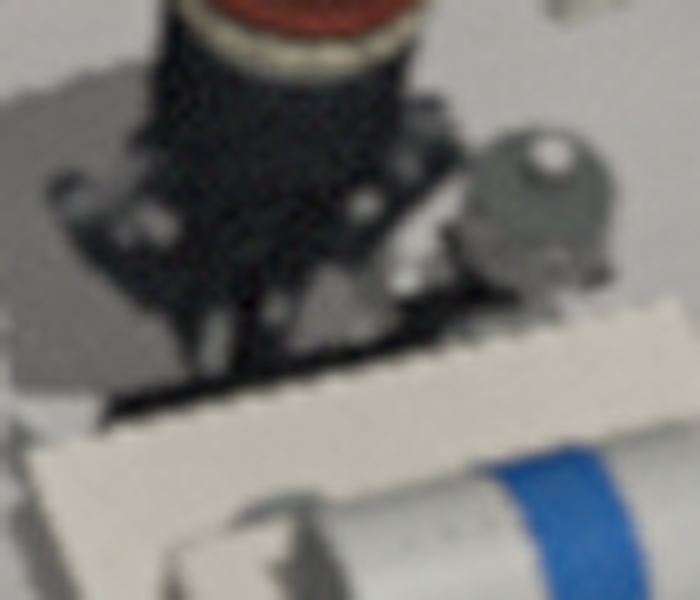

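Hard stop at x = 0.6247 with 22 N, and the tray stays put, so it's home. The plate is flush along the deck edge from (110,410) to (500,300), and the lug shows on both sides of the collar. I'll release and rise.

>>> carry_out --increments '[{"dx": 0.0, "dy": 0.0, "dz": 0.0, "rx": 0, "ry": 0, "rz": 0, "hand": 0.0}, {"dx": 0.0, "dy": 0.0, "dz": 0.0, "rx": 0, "ry": 0, "rz": 0, "hand": 0.04}, {"dx": 0.0, "dy": 0.0, "dz": 0.0, "rx": 0, "ry": 0, "rz": 0, "hand": 0.04}, {"dx": 0.0, "dy": 0.0, "dz": 0.0, "rx": 0, "ry": 0, "rz": 0, "hand": 0.04}, {"dx": 0.0, "dy": 0.0, "dz": -0.04, "rx": 0, "ry": 0, "rz": 0, "hand": 0.04}, {"dx": 0.0, "dy": 0.0, "dz": -0.09, "rx": 0, "ry": 0, "rz": 0, "hand": 0.06}, {"dx": 0.0, "dy": 0.0, "dz": -0.13, "rx": 0, "ry": 0, "rz": 0, "hand": 0.07}, {"dx": -0.06, "dy": -0.05, "dz": -0.14, "rx": 0, "ry": 0, "rz": 0, "hand": 0.07}]'

```text
t: 14.9
eef_pos: [0.5888, 0.0696, 0.1773]
ee_rot: [0.001, 0.712, 0.702, 0.002]
force: [0.3, -1.5, -0.3]
grip_width: 0.0698
```

Run:
```python
from look import *
look('scene','scene14.png',[.64,.15,.05],36,[],9)
c=np.load('scene.npz');P=cloud(c)
def sl(z0,z1):
    m=(P[...,0]>.60)&(P[...,0]<.69)&(P[...,1]>.16)&(P[...,1]<.25)&(P[...,2]>z0)&(P[...,2]<z1);return P[m]
q=sl(.078,.1);print('collar',len(q),np.percentile(q[:,2],[50,90]),cv2.minAreaRect(q[:,:2].astype(np.float32)))
q=sl(.1,.12);print('rod',q.mean(0))
to(.639,.2042,.15,89)
```

```text
collar 171 [0.0901863  0.09462255] ((0.6388769745826721, 0.20197835564613342), (0.04689867049455643, 0.049375467002391815), 55.67241668701172)
rod [0.63962496 0.20143793 0.10599285]
now 14.95 [0.5811 0.064  0.174 ] yaw 89.06 F [ 1.  -1.1 -1.8] M [-0.06 -0.05 -0.02] w 0.07
d mm [141.3  55.8  23.1] rot [-0.38  0.21  0.06] rows>= 2.5 q6 -1.58
```

View pics/scene14.png

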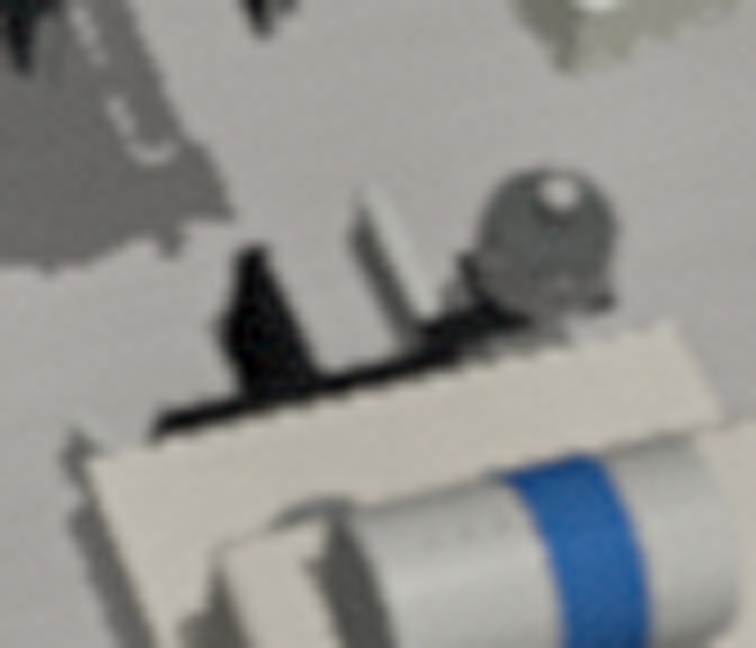

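The tray sits home and released: fin at (265,320), plate flush with the deck edge, lug around the rod below the collar at (550,245). Now to the collar.

>>> carry_out --increments '[{"dx": 0.04, "dy": 0.016, "dz": 0.0, "rx": 0, "ry": 0, "rz": -4, "hand": 0.075}, {"dx": 0.08, "dy": 0.032, "dz": 0.0, "rx": 0, "ry": 0, "rz": -8, "hand": 0.075}, {"dx": 0.12, "dy": 0.048, "dz": 0.0, "rx": -0.4, "ry": 0.2, "rz": -12, "hand": 0.075}, {"dx": 0.142, "dy": 0.056, "dz": 0.01, "rx": -0.4, "ry": 0.2, "rz": -14, "hand": 0.075}, {"dx": 0.142, "dy": 0.056, "dz": 0.034, "rx": -0.4, "ry": 0.2, "rz": -14, "hand": 0.075}, {"dx": 0.142, "dy": 0.056, "dz": 0.034, "rx": -0.4, "ry": 0.2, "rz": -14, "hand": 0.075}]'

```text
t: 15.7
eef_pos: [0.6372, 0.2048, 0.1361]
ee_rot: [-0.002, 0.622, 0.783, -0.002]
force: [-0.9, 0.3, -1.2]
grip_width: 0.075
```

Run:
```python
from look import *
look('scene','scene15.png',[.64,.2,.1],36,[],9)
to(.639,.205,.079,103)
```

```text
now 15.75 [0.6382 0.2046 0.1377] yaw 103.05 F [ 0.   0.1 -0.6] M [0.02 0.03 0.03] w 0.0751
d mm [ 0.1  1.1 58.7] rot [-0.17 -0.04  0.05] rows>= 0.9 q6 -1.61
```

View pics/scene15.png

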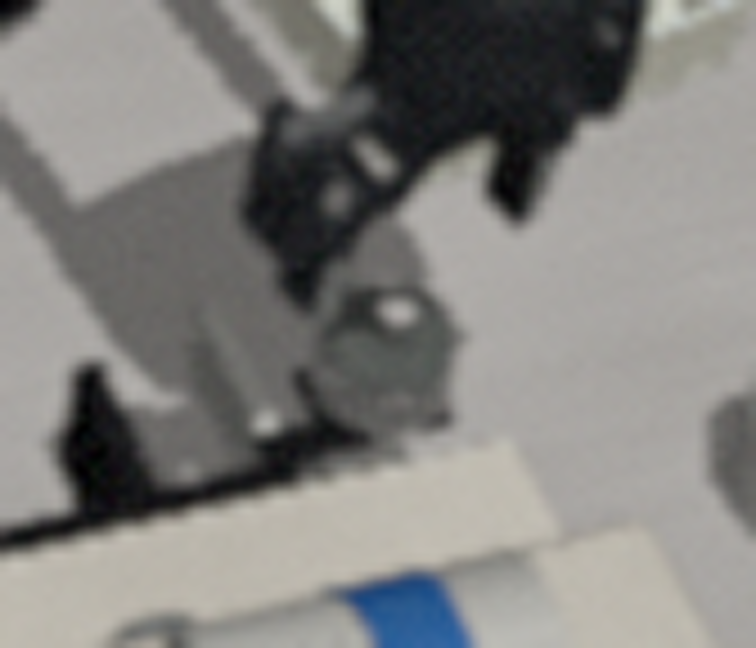

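The rod's end at (398,312) lies under the mid-line of the fingers at (305,290) and (515,210). I'll lower and grip.

>>> carry_out --increments '[{"dx": 0.0, "dy": 0.001, "dz": 0.03, "rx": 0, "ry": 0, "rz": 0, "hand": 0.075}, {"dx": 0.0, "dy": 0.001, "dz": 0.058, "rx": 0, "ry": 0, "rz": 0, "hand": 0.075}, {"dx": 0.0, "dy": 0.001, "dz": 0.0585, "rx": 0, "ry": 0, "rz": 0, "hand": 0.075}, {"dx": 0.0, "dy": 0.001, "dz": 0.0585, "rx": 0, "ry": 0, "rz": 0, "hand": 0.03}, {"dx": 0.0, "dy": 0.001, "dz": 0.0585, "rx": 0, "ry": 0, "rz": 0, "hand": 0.03}, {"dx": 0.0, "dy": 0.001, "dz": 0.0585, "rx": 0, "ry": 0, "rz": 0, "hand": 0.03}, {"dx": 0.0, "dy": 0.001, "dz": 0.0585, "rx": 0, "ry": 0, "rz": 0, "hand": 0.03}]' --squeeze 40

```text
t: 16.62
eef_pos: [0.6403, 0.2061, 0.0823]
ee_rot: [-0.0, 0.622, 0.783, 0.001]
force: [-2.7, 3.8, 6.9]
grip_width: 0.0448
```

Run:
```python
from look import *
to(.639,.205,.079,103)
```

```text
now 16.625 [0.6403 0.2061 0.0823] yaw 103.07 F [-2.7  3.8  6.9] M [ 0.48  0.42 -0.05] w 0.0448
d mm [-0.8 -1.5  3.3] rot [ 0.06 -0.11  0.07] rows>= 0.1 q6 -1.61
```

Gripped at 44.8 mm. I'll spin clockwise (rz positive) while following the thread down.

>>> carry_out --increments '[{"dx": 0.0, "dy": 0.0, "dz": 0.0004, "rx": 0, "ry": 0, "rz": 9, "hand": 0.03}, {"dx": 0.0, "dy": 0.0, "dz": 0.0008, "rx": 0, "ry": 0, "rz": 18, "hand": 0.03}, {"dx": 0.0, "dy": 0.0, "dz": 0.0012, "rx": 0, "ry": 0, "rz": 27, "hand": 0.03}, {"dx": 0.0, "dy": 0.0, "dz": 0.0016, "rx": 0, "ry": 0, "rz": 36, "hand": 0.03}, {"dx": 0.0, "dy": 0.0, "dz": 0.002, "rx": 0, "ry": 0, "rz": 45, "hand": 0.03}, {"dx": 0.0, "dy": 0.0, "dz": 0.0024, "rx": 0, "ry": 0, "rz": 54, "hand": 0.03}, {"dx": 0.0, "dy": 0.0, "dz": 0.0028, "rx": 0, "ry": 0, "rz": 63, "hand": 0.03}, {"dx": 0.0, "dy": 0.0, "dz": 0.0032, "rx": 0, "ry": 0, "rz": 72, "hand": 0.03}]'

```text
t: 17.62
eef_pos: [0.6391, 0.2036, 0.0792]
ee_rot: [0.001, 0.964, 0.265, -0.002]
force: [-6.3, -8.9, 3.6]
grip_width: 0.0447
```

Run:
```python
from look import *
to(.639,.205,.079,103)
print(readout.state()['joint_positions'].round(2))
```

```text
now 17.625 [0.6391 0.2036 0.0792] yaw 30.77 F [-6.3 -8.9  3.6] M [-1.46  1.19  0.12] w 0.0447
d mm [ 0.7 -1.2  0.2] rot [ -0.12   0.2  -72.23] rows>= 6.8 q6 -0.34
[ 0.19  0.48  1.52 -0.    1.15 -0.34]
```

>>> carry_out --increments '[{"dx": 0.0, "dy": 0.0, "dz": 0.0004, "rx": 0, "ry": 0, "rz": 8, "hand": 0.03}, {"dx": 0.0, "dy": 0.0, "dz": 0.0007, "rx": 0, "ry": 0, "rz": 16, "hand": 0.03}, {"dx": 0.0, "dy": 0.0, "dz": 0.0011, "rx": 0, "ry": 0, "rz": 24, "hand": 0.03}, {"dx": 0.0, "dy": 0.0, "dz": 0.0014, "rx": 0, "ry": 0, "rz": 32, "hand": 0.03}, {"dx": 0.0, "dy": 0.0, "dz": 0.0018, "rx": 0, "ry": 0, "rz": 40, "hand": 0.03}, {"dx": 0.0, "dy": 0.0, "dz": 0.002, "rx": 0, "ry": 0, "rz": 45, "hand": 0.03}]'

```text
t: 18.38
eef_pos: [0.6371, 0.2032, 0.0772]
ee_rot: [0.002, 0.992, -0.125, -0.004]
force: [-7.5, -0.9, 2.4]
grip_width: 0.0448
```

Run:
```python
from look import *
to(.639,.205,.079,103)
```

```text
now 18.375 [0.6371 0.2032 0.0772] yaw -14.41 F [-7.5 -0.9  2.4] M [-0.14  1.29  0.06] w 0.0448
d mm [ 1.3 -2.2 -1.8] rot [  -0.2     0.53 -117.41] rows>= 11.0 q6 0.44
```

>>> carry_out --increments '[{"dx": 0.0, "dy": 0.0, "dz": 0.0002, "rx": 0, "ry": 0, "rz": 5, "hand": 0.03}, {"dx": 0.0, "dy": 0.0, "dz": 0.0004, "rx": 0, "ry": 0, "rz": 10, "hand": 0.03}, {"dx": 0.0, "dy": 0.0, "dz": 0.0006, "rx": 0, "ry": 0, "rz": 14, "hand": 0.03}]'

```text
t: 18.75
eef_pos: [0.6364, 0.2034, 0.0768]
ee_rot: [0.003, 0.969, -0.247, -0.004]
force: [-2.7, 1.7, -1.4]
grip_width: 0.045
```

Run:
```python
from look import *
to(.639,.205,.079,103)
```

```text
now 18.75 [0.6364 0.2034 0.0768] yaw -28.54 F [-2.7  1.7 -1.4] M [0.23 0.45 0.04] w 0.045
d mm [ 1.4 -2.7 -2.2] rot [  -0.2     0.65 -131.54] rows>= 12.3 q6 0.69
```

>>> carry_out --increments '[{"dx": 0.0, "dy": 0.0, "dz": 0.0002, "rx": 0, "ry": 0, "rz": 5, "hand": 0.03}, {"dx": 0.0, "dy": 0.0, "dz": 0.0004, "rx": 0, "ry": 0, "rz": 10, "hand": 0.03}, {"dx": 0.0, "dy": 0.0, "dz": 0.0005, "rx": 0, "ry": 0, "rz": 12, "hand": 0.03}]'

```text
t: 19.12
eef_pos: [0.636, 0.2037, 0.0765]
ee_rot: [0.003, 0.938, -0.347, -0.004]
force: [-2.8, 2.4, -1.1]
grip_width: 0.0448
```

Run:
```python
from look import *
to(.639,.205,.079,103)
```

```text
now 19.125 [0.636  0.2037 0.0765] yaw -40.58 F [-2.8  2.4 -1.1] M [0.32 0.45 0.09] w 0.0448
d mm [ 1.4 -3.  -2.6] rot [  -0.19    0.74 -143.58] rows>= 13.4 q6 0.9
```

>>> carry_out --increments '[{"dx": 0.0, "dy": 0.0, "dz": 0.0002, "rx": 0, "ry": 0, "rz": 5, "hand": 0.03}, {"dx": 0.0, "dy": 0.0, "dz": 0.0004, "rx": 0, "ry": 0, "rz": 10, "hand": 0.03}, {"dx": 0.0, "dy": 0.0, "dz": 0.0005, "rx": 0, "ry": 0, "rz": 12, "hand": 0.03}]'

```text
t: 19.5
eef_pos: [0.6336, 0.2026, 0.0761]
ee_rot: [0.006, 0.897, -0.443, -0.006]
force: [-10.8, -3.1, 6.0]
grip_width: 0.0442
```

Run:
```python
from look import *
to(.639,.205,.079,103)
```

```text
now 19.5 [0.6336 0.2026 0.0761] yaw -52.56 F [-10.8  -3.1   6. ] M [-0.46  1.83  0.67] w 0.0442
d mm [ 1.3 -5.7 -3. ] rot [-1.2000e-01  1.3000e+00 -1.5556e+02] rows>= 14.5 q6 1.11
```

The moment rose from 0.09 to 0.67 N m and the tool was pushed sideways, so the collar has reached its end stop. I'll release and retreat.

>>> carry_out --increments '[{"dx": 0.0, "dy": 0.0, "dz": 0.0, "rx": 0, "ry": 0, "rz": 0, "hand": 0.06}, {"dx": 0.0, "dy": 0.0, "dz": 0.0, "rx": 0, "ry": 0, "rz": 0, "hand": 0.075}, {"dx": 0.0, "dy": 0.0, "dz": 0.0, "rx": 0, "ry": 0, "rz": 0, "hand": 0.075}, {"dx": 0.0, "dy": 0.0, "dz": -0.04, "rx": 0, "ry": 0, "rz": 0, "hand": 0.075}, {"dx": 0.0, "dy": 0.0, "dz": -0.09, "rx": 0, "ry": 0, "rz": 0, "hand": 0.075}, {"dx": 0.0, "dy": 0.0, "dz": -0.14, "rx": 0, "ry": 0, "rz": 0, "hand": 0.075}]'

```text
t: 20.25
eef_pos: [0.6358, 0.2033, 0.2176]
ee_rot: [0.006, 0.897, -0.443, -0.006]
force: [0.5, 0.2, 0.6]
grip_width: 0.0752
```

Run:
```python
from look import *
to(.42,.10,.25,-52.5)
```

```text
now 20.25 [0.6358 0.2033 0.2176] yaw -52.55 F [0.5 0.2 0.6] M [-0.01 -0.02  0.  ] w 0.0752
d mm [-49.4 234.6 -28.6] rot [ 0.89  0.27 -0.05] rows>= 3.9 q6 1.11
```

>>> carry_out --increments '[{"dx": -0.012, "dy": 0.058, "dz": -0.03, "rx": 0, "ry": 0, "rz": 0, "hand": 0.075}, {"dx": -0.024, "dy": 0.117, "dz": -0.03, "rx": 0, "ry": 0, "rz": 0, "hand": 0.075}, {"dx": -0.037, "dy": 0.176, "dz": -0.03, "rx": 0, "ry": 0, "rz": 0, "hand": 0.075}, {"dx": -0.049, "dy": 0.235, "dz": -0.03, "rx": 0, "ry": 0, "rz": 0, "hand": 0.075}, {"dx": -0.049, "dy": 0.235, "dz": -0.03, "rx": 0, "ry": 0, "rz": 0, "hand": 0.075}, {"dx": -0.049, "dy": 0.235, "dz": -0.03, "rx": 0, "ry": 0, "rz": 0, "hand": 0.075}]'

```text
t: 21.0
eef_pos: [0.4207, 0.0995, 0.2524]
ee_rot: [0.005, 0.897, -0.443, -0.004]
force: [0.9, -0.3, 0.9]
grip_width: 0.0752
```

Run:
```python
from look import *
look('scene','scene16.png',[.64,.15,.05],40,[],8)
c=np.load('scene.npz');P=cloud(c)
look('top','top16.png',[.6,.15,.05],50,[],6)
d=np.load('top.npz');Q=cloud(d)
for n,P in(('scene',P),('top',Q)):
    m=(P[...,0]>.61)&(P[...,0]<.67)&(P[...,1]>.18)&(P[...,1]<.23)&(P[...,2]>.065)&(P[...,2]<.1)
    print(n,'collar z',np.percentile(P[m][:,2],[10,50,75,90]).round(4))
    m=(P[...,0]>.38)&(P[...,0]<.5)&(P[...,1]>.28)&(P[...,1]<.40)&(P[...,2]>.043);print('clamp in box',P[m].mean(0).round(3),P[m].max(0).round(3))
    m=(P[...,0]>.55)&(P[...,0]<.66)&(P[...,1]>.04)&(P[...,1]<.19)&(P[...,2]>.053)&(P[...,2]<.064);q=P[m];print('plate/fin',len(q),q.min(0).round(3),q.max(0).round(3),np.median(q[:,2]))
```

```text
scene collar z [0.0713 0.0851 0.0873 0.0896]
clamp in box [0.423 0.332 0.049] [0.498 0.399 0.055]
plate/fin 178 [0.598 0.058 0.053] [0.66  0.19  0.064] 0.0583292092202371
top collar z [0.0782 0.0846 0.0871 0.0887]
clamp in box [0.423 0.346 0.049] [0.498 0.397 0.057]
plate/fin 181 [0.597 0.063 0.053] [0.659 0.189 0.063] 0.05830849169203978
```

View pics/scene16.png

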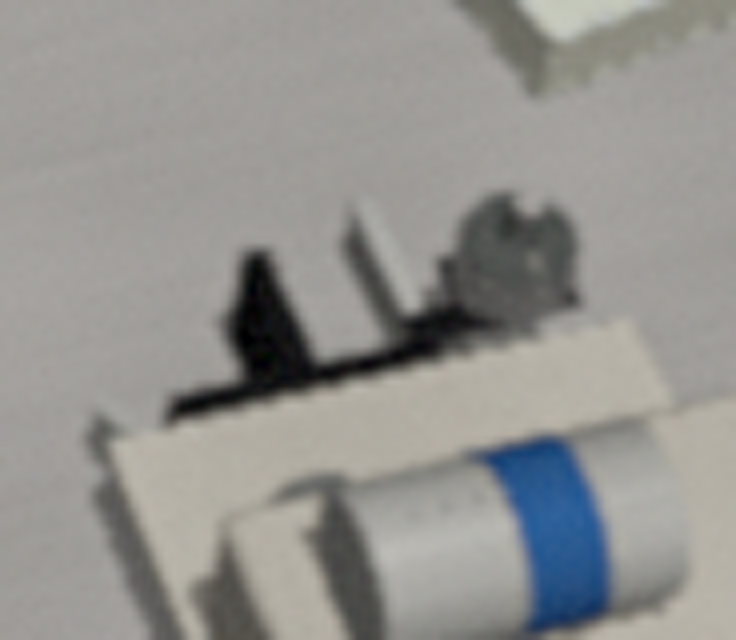

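View pics/top16.png

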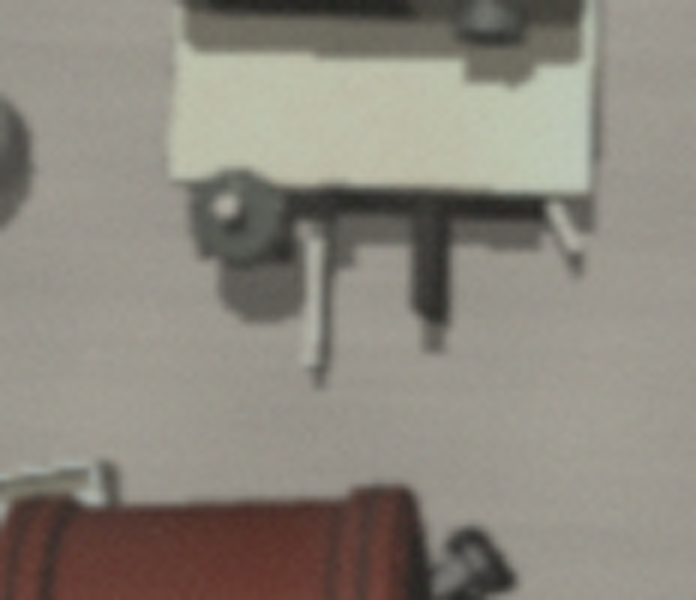

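The collar top is at about 0.0855 m (0.0857 expected when right down), the plate is flush with the deck, and the robot is clear. I'll hand in.

Run:
```python
from h import *
print(readout.state()['qd'].round(3)); print(r.sign_off())
```

```text
[ 0.004  0.017 -0.006 -0.002  0.003  0.001]
the job is handed in; nothing more can be done
None
```

I put the smaller clamp in the parts box, slid the dark tray along the fence until it stopped in the bay, and spun the collar down onto its lug. I handed the job in after about 21 s of robot time; sign-off gives no verdict.

**Last checks:**
- **Clamp:** it stands in the box, let go. Its top measures about 50 mm above the table, as expected on the 4 mm floor.
- **Tray:** it hit a hard stop with 22 N while fully inserted. Afterwards its front plate looked flush with the deck edge, and the handle's end was where it should be to within 1–2 mm.
- **Collar:** I turned it about 2.7 rad, until the turning moment jumped from 0.09 to 0.67 N m. Its top was then at about 85 mm, against 85.7 mm when right down.
- **Robot:** the gripper is open, clear of everything and showing only noise-level forces.

**Failed or disagreed:**
- My first move call was refused as "invalid input"; sending every field in each row fixed it.
- The two cameras disagreed by 4–5 mm sideways. I used their mean and felt for the fence by contact.
- My estimates of the console's angle varied from about -0.2 to -2.3 degrees; I used about -1 degree.
- I did not measure the bystanders again at the end, but I never moved close to any of them.

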